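# Re-lock the printing vise with the solid blocks

## Robot

A 6-joint arm with a two-finger parallel gripper is mounted at the origin on the work surface. World frame = base frame: x ahead of the robot, y to its left, z up, the work surface at z = 0. Lengths are in m, angles in rad, forces in N, time in s.
With the tool pointing down it reaches from about 0.25 to 0.775 m from the base axis. Payload 4 kg.
Tool frame: the origin (TCP) lies midway between the tips of the shut fingers; the grasp point (between the pads) lies 19 mm behind it; z points along the fingers, y is the direction in which the jaws open and shut (so a half turn about z gives the same grasp; the last joint's range is limited). The gripper opens to 94 mm and grips with 3 to 60 N. Pads are 16 mm wide; open, the fingers measure 119 mm over their backs; the gripper's body (75 mm by 177 mm) begins 78 mm behind the grasp point.
Start: joints at [-1.369, 0.087, 1.371, -0, 1.684, -0.103], TCP at [0.165, -0.525, 0.206] pointing down, gripper open.
Joint ranges: [-3.1, 3.1], [-0.76, 2.03], [0.27, 2.55], [-1.08, 4.22], [0.17, 2.65], [-2.57, 2.57]. Speed limits (rad/s): [2.79, 2.79, 3.14, 3.14, 3.14, 3.14].

## Interface

Orientations are given as [roll, pitch, yaw] about the fixed x, y, z axes, in that order (R = Rz(yaw) Ry(pitch) Rx(roll)).
In Python, from bench import robot gives the robot as it stands.
- The arm moves only by the tool drive_tool, never from a script. Its argument "series" is a list that holds one entry, the list of rows, each a list of 7 numbers: the turn, a rotation vector about the tool's x, y, z in rad, then the shift along the tool's x, y, z in cm, then the opening in per cent of the stroke, from 0 (shut) to 100 (fully open). In form: [[[rx, ry, rz, tx, ty, tz, fingers], ...]]. A call has 1 to 20 rows; each row is the pose to reach, as a shift and turn from the pose measured when the call began, along the tool's axes at that moment; what a row does not reach only later rows make up. A row lasts 1/10 s, in which the tool goes at most 50 mm and 8.59 degrees, less where a joint would pass 70% of its speed; a pose out of reach is approached as far as the arm can. A call with a gripper value outside its range is refused whole. The fingers move at their own pace and stop on an object; the grip force is fixed at half the most. Time passes only in rows, so rows that repeat a pose let the fingers close. It gives the time, the measured TCP pose, the force and the opening at its end, in the units of the state.
- robot.get_obs(): the state, without advancing time (a new reading comes with each control period).
- robot.snapshot(name): name is "side" or "top" or "wrist"; returns a dict with "img" (420x560x3 uint8, blue, green, red), "depth" (420x560 float32, m along the optical axis (not along the pixel's ray), 0 where there is no reading), "vertical_fov" (degrees; the focal length in pixels is half the picture's height over the tangent of half this angle, whatever the lens; pixels are square), "cx", "cy" (the principal point, pixels), "rvec" (rotation vector, rad) and "tvec" (3), from world to camera coordinates, as OpenCV has them. Camera axes: x right, y down, z forward; pixel columns grow to the right and rows downward; lengths in m; the calibration is good to about 2 mm. A picture is of the moment at which its call begins.
- robot.close_job(): hands the job in, once; it reports no verdict.
The state is a dict: "time": time; "joint_positions": joint angles; "qvel": joint speeds; "joint_torque": joint torques, N m; "tool_pos": TCP position; "ee_rot": TCP orientation; "wrist_force": force on the tool from outside, world axes, zero at the start; "wrist_torque": the same for the moment, N m; "width": finger opening in m.
Only numpy, scipy, OpenCV 4.12 (cv2) and the standard library are available. Lean on these libraries where they do the work, as an engineer would, in place of code of your own. Each camera call takes 0.05 s, during which the arm holds its last target.

## Task

Slide the vise's jaw open to its stop, lift out the finished blue block and lay it flat in the wooden drying tray. Then lift each of the look-alike copper-faced blocks to feel its weight: put the light, hollow ones in the yellow tub and stand the heavy, solid ones copper face up in a row along the vise bed between its guides. When all are put away, push the jaw firmly home so that the solid ones sit tight between the two jaws, let go, and leave the jar, tin and roller alone.

Things in the scene. Friction and masses are not known exactly. Their poses are not given: they have to be found in the camera images.
- block_1: Waiting printing block 1 (four or all of the five are there: two or three solid, one or two hollow), all alike to see: grey metal base, etched copper face on top, 50 mm along x, 64 mm along y, 45 mm high; origin at the centre of its underside. Solid (410 to 490 g) or hollow (120 to 175 g): only its weight tells. Slides on the vise bed with about 1 to 4 N.
- block_2: Waiting printing block 2 (four or all of the five are there: two or three solid, one or two hollow), all alike to see: grey metal base, etched copper face on top, 50 mm along x, 64 mm along y, 45 mm high; origin at the centre of its underside. Solid (410 to 490 g) or hollow (120 to 175 g): only its weight tells. Slides on the vise bed with about 1 to 4 N.
- block_3: Waiting printing block 3 (four or all of the five are there: two or three solid, one or two hollow), all alike to see: grey metal base, etched copper face on top, 50 mm along x, 64 mm along y, 45 mm high; origin at the centre of its underside. Solid (410 to 490 g) or hollow (120 to 175 g): only its weight tells. Slides on the vise bed with about 1 to 4 N.
- block_4: Waiting printing block 4 (four or all of the five are there: two or three solid, one or two hollow), all alike to see: grey metal base, etched copper face on top, 50 mm along x, 64 mm along y, 45 mm high; origin at the centre of its underside. Solid (410 to 490 g) or hollow (120 to 175 g): only its weight tells. Slides on the vise bed with about 1 to 4 N.
- block_5: Waiting printing block 5 (four or all of the five are there: two or three solid, one or two hollow), all alike to see: grey metal base, etched copper face on top, 50 mm along x, 64 mm along y, 45 mm high; origin at the centre of its underside. Solid (410 to 490 g) or hollow (120 to 175 g): only its weight tells. Slides on the vise bed with about 1 to 4 N.
- finished: The finished printing block, blue sides and black inked face, 50 mm along its x, 64 mm along its y, 45 mm high, about 350 g; origin at the centre of its underside. At the start it stands clamped in the vise next to the fixed jaw, its 64 mm along the vise.
- vise: Low vise fixed to the bench, dark steel base 80 mm along x, 290 mm along y; origin at the centre of its underside. Bed 20 mm above the bench. Green fixed jaw at its +y end, face at y = +120 mm; the sliding jaw comes from -y; both jaws 74 mm high above the bench. Guide ribs 8 mm above the bed at x = -31 and +31 mm: a 50 mm wide block stands between them, its 64 mm along the vise.
- jaw (a joint): The sliding jaw's place: the clear gap between the two jaw faces in m, growing as the jaw slides to the vise's -y. 0.230 at its open stop; it starts at about 0.066, closed on the finished block. It stays where it is left; sliding takes about 3 N, plus whatever it pushes.
- jaw_face (a point): The green sliding jaw, axes as the vise's; this point lies on the bed under the middle of its face, which looks to +y. 54 mm wide, 54 mm high, 25 mm thick (to y = -25 mm). A hold-down lip at the face's top reaches 8 mm to +y, 48 to 54 mm above the bed, over the edge of a clamped block.
- jaw_grip (a point): Middle of the top of the red upright handle on the sliding jaw, 95 mm above the bed; in the jaw's frame at x = +30 mm, y = -12.5 mm. The handle is 36 mm along x, 14 mm along y and 41 mm tall above the jaw's top: pinch it across its 14 mm from above and slide it along the vise's y.
- tray: Low brown wooden drying tray, 160 mm along its x, 200 mm along its y, walls 5 mm thick, floor 5 mm thick; origin at the centre of its underside. Fixed to the bench, 25 mm high. It may be on the left or the right of the vise.
- tub: Yellow plastic tub for hollow blocks, 160 mm along its x, 200 mm along its y, walls 5 mm thick, floor 5 mm thick; origin at the centre of its underside. Fixed to the bench, 60 mm high. It may be on the left or the right of the vise.
- jar: Bystander: closed jar with a green cap, 64 mm across, 90 mm high; origin under its centre.
- brayer: Bystander: ink roller lying on the bench, black roller 90 mm long, wooden handle; origin under the roller's middle.
- tin: Bystander: small closed ink tin, 64 mm across, 50 mm high; origin under its centre.

How it is judged:
By the outcome, as a careful person would: the job done as asked, in the order asked, and still so for the second after the job is handed in, with the robot touching nothing.
Of block_1, block_2, block_3, block_4, block_5 only 4 to 5 are there at a start; the rules pass over those that are not, and their reading is None.
At some moment in a run one of block_1, block_2, block_3, block_4, block_5 may be knocked a few centimetres aside while the robot is not near it.
It also fails if it takes over 210 s, if anything falls off the work surface, if the arm or the gripper's body presses on something with over 40 N, if the wrist force passes 120 N, or if a joint passes its speed limit or range.

## Working session

There is one attempt and no reset: what is moved stays moved. The work goes in short steps, Python scripts to look and compute and a tool call to move; the robot and the scene stay as the last step left them, time stands still between calls to the robot, and variables do not carry over. Pictures are saved under pics/ and viewed, and the job is handed in when it is done.

Besides the shell and the picture viewer there is one more tool, called after "Request:" by a JSON object that holds its "fn" and its "kwargs", one argument or row to a line. drive_tool: Moves the arm, as the interface text tells. Its arguments: {"type":"object","properties":{"series":{"type":"array","items":{"type":"array","items":{"type":"array","items":{"type":"number"}}}}},"required":["series"]}

```bash
mkdir -p pics; ls; python3 - <<'E'
from bench import robot
import cv2,pickle
o=robot.get_obs();print(o)
for n in("side","top","wrist"):
    s=robot.snapshot(n);cv2.imwrite(f"pics/{n}0.png",s["img"]);pickle.dump(s,open(f"{n}0.pkl","wb"));print(n,s["vertical_fov"],s["cx"],s["cy"],s["rvec"],s["tvec"])
E
```

```text
pics
{'time': 0.0, 'joint_positions': array([-1.36912471e+00,  8.79924539e-02,  1.37226018e+00, -4.75983796e-06,
        1.68358501e+00, -1.03096179e-01]), 'qvel': array([-1.45504388e-03,  5.90208534e-04,  6.24739274e-06,  1.75572692e-03,
       -3.57226825e-04, -1.67030292e-04]), 'joint_torque': array([-1.19731820e-03, -3.40182853e+01, -3.02430260e+01,  7.15532689e-02,
        3.29330144e-02, -1.69049072e-04]), 'tool_pos': array([ 0.16492503, -0.52411542,  0.2042807 ]), 'ee_rot': array([-3.13935910e+00, -2.26333938e-04,  3.04767008e-01]), 'wrist_force': array([-0.58896214, -0.66286534, -0.20763168]), 'wrist_torque': array([ 0.00180082, -0.0234551 , -0.01562831]), 'width': 0.09365940334884229}
side 56.30170993384758 284.8277223292937 207.17281282377348 [ 0.82862877 -2.5113809   1.18817304] [0.50707631 0.30948416 0.69716223]
top 46.400658961798314 292.0627449188947 214.40595544602203 [ 2.06780497 -2.14411927  0.22856426] [0.03026829 0.63407447 1.14075704]
wrist 66.66034371259616 285.85291236411814 210.96242286084626 [-2.38051582  1.74779474  0.20262812] [-0.54851171 -0.02212241  0.39090744]
```

View pics/top0.png

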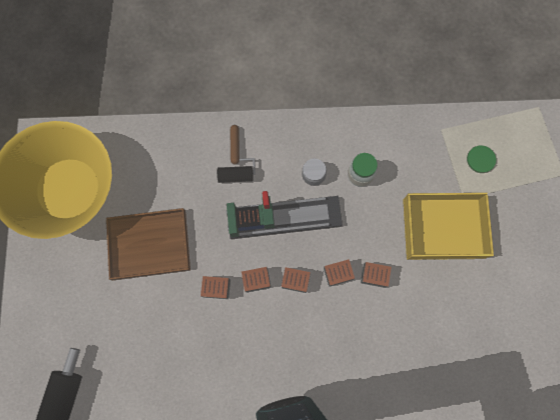

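View pics/side0.png

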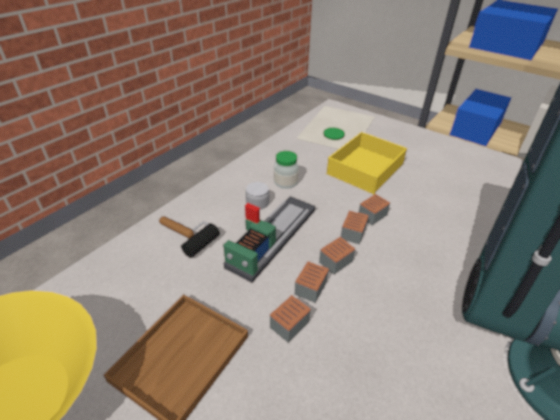

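View pics/wrist0.png

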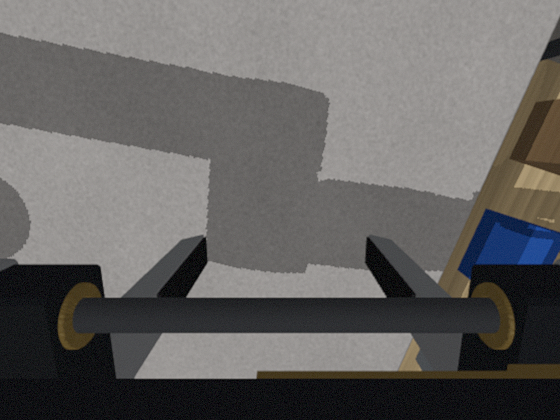

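Five blocks wait in a row (top view, row ~280, cols 215–377). The vise runs left-right with its fixed jaw at (232,218), the red handle is at (266,199), the tray is on the left and the tub on the right.

```bash
cat > h.py <<'E'
import numpy as np,cv2,pickle
from scipy.spatial.transform import Rotation as Ro
def snap(n,fn=None):
    from bench import robot
    s=robot.snapshot(n)
    if fn: cv2.imwrite("pics/"+fn,s["img"])
    return s
def K(s):
    f=210/np.tan(np.radians(s["vertical_fov"])/2); return f
def ray(s,uv):
    uv=np.atleast_2d(uv).astype(float);f=K(s)
    R=cv2.Rodrigues(np.array(s["rvec"]))[0]
    d=np.c_[(uv[:,0]-s["cx"])/f,(uv[:,1]-s["cy"])/f,np.ones(len(uv))]
    return -R.T@np.array(s["tvec"]).ravel(), d@R
def plane(s,uv,z):
    c,d=ray(s,uv); return c+d*((z-c[2])/d[:,2])[:,None]
def cloud(s):
    v,u=np.mgrid[0:420,0:560]; c,d=ray(s,np.c_[u.ravel(),v.ravel()])
    return (c+d*s["depth"].ravel()[:,None]).reshape(420,560,3)
def proj(s,P):
    f=K(s);Km=np.array([[f,0,s["cx"]],[0,f,s["cy"]],[0,0,1]])
    return cv2.projectPoints(np.atleast_2d(P).astype(float),np.array(s["rvec"]),np.array(s["tvec"]),Km,None)[0][:,0]
def hsv(s): return cv2.cvtColor(s["img"],cv2.COLOR_BGR2HSV)
def blobs(m,amin=60):
    m=cv2.morphologyEx(m.astype(np.uint8)*255,cv2.MORPH_CLOSE,np.ones((3,3)))
    cs,_=cv2.findContours(m,cv2.RETR_EXTERNAL,cv2.CHAIN_APPROX_NONE)
    return [c[:,0] for c in cs if cv2.contourArea(c)>amin]
def rect(s,c,z):
    p=plane(s,c,z)[:,:2]*1000
    r=cv2.minAreaRect(p.astype(np.float32)); return np.round(r[0],1),np.round(r[1],1),round(r[2],1)
E
python3 - <<'E'
from h import *
s=pickle.load(open("top0.pkl","rb"))
C=cloud(s);H=hsv(s)
for (u,v) in [(292,330),(150,330),(430,300),(297,279),(215,287),(377,274),(232,218),(300,217),(240,216),(147,245),(448,226),(270,200)]:
    print((u,v),H[v,u],s["img"][v,u],C[v,u].round(3))
h,sa,va=[H[...,i].astype(int) for i in range(3)]
cop=((h<12)|(h>172))&(sa>80)&(sa<170)&(C[...,2]>0.03)
for c in blobs(cop,100): print("cop",c.mean(0).round(),rect(s,c,0.045))
red=((h<8)|(h>172))&(sa>170)
for c in blobs(red,20): print("red",c.mean(0).round(),rect(s,c,0.115))
gr=(h>45)&(h<95)&(sa>70)
for c in blobs(gr,40): print("green",c.mean(0).round(),rect(s,c,0.074))
ye=(h>18)&(h<35)&(sa>120)
for c in blobs(ye,400): print("yel",c.mean(0).round(),rect(s,c,0.06))
br=(h>5)&(h<20)&(sa>90)&(va>50)
for c in blobs(br,400): print("brn",c.mean(0).round(),rect(s,c,0.025))
np.save("c.npy",C)
E
```

```text
(292, 330) [ 13  15 156] [147 151 156] [ 0.356  0.018 -0.002]
(150, 330) [ 11  13 152] [144 147 152] [0.369 0.37  0.001]
(430, 300) [ 17  15 154] [145 150 154] [ 0.417 -0.332 -0.002]
(297, 279) [  9 111 136] [ 77  94 136] [0.478 0.001 0.045]
(215, 287) [  8 100 127] [ 77  91 127] [0.466 0.203 0.04 ]
(377, 274) [  8  76 110] [ 77  86 110] [ 0.483 -0.196  0.045]
(232, 218) [69 62 99] [82 99 75] [0.629 0.155 0.078]
(300, 217) [120   2 129] [129 128 128] [ 0.638 -0.013  0.022]
(240, 216) [ 9 82 96] [65 74 96] [0.637 0.136 0.064]
(147, 245) [ 13 110 111] [ 63  84 111] [0.582 0.382 0.006]
(448, 226) [ 23 144 184] [ 80 159 184] [ 0.603 -0.395  0.005]
(270, 200) [ 45   9 117] [113 117 115] [0.672 0.061 0.074]
cop [214. 287.] (array([466.5, 203.6]), array([62.3, 48.4]), 83.8)
cop [295. 279.] (array([477.6,   4.9]), array([61.6, 48.3]), 76.6)
cop [255. 279.] (array([482.5, 102.6]), array([47.9, 61.9]), 8.7)
cop [377. 274.] (array([ 483.5, -194.6]), array([62.8, 48.8]), 76.7)
cop [339. 272.] (array([ 491.6, -103. ]), array([48.3, 62.3]), 13.3)
green [364. 164.] (array([ 756.9, -179.3]), array([58.2, 58. ]), 87.9)
green [481. 159.] (array([ 760.4, -474.3]), array([68.9, 66.1]), 87.9)
yel [448. 226.] (array([ 596.3, -375.6]), array([210.9, 163.8]), 88.3)
yel [ 51. 180.] (array([755.6, 603.5]), array([308.5, 280.4]), 5.3)
brn [214. 287.] (array([468.1, 207. ]), array([62.9, 48.7]), 83.9)
brn [295. 279.] (array([479.6,   4.8]), array([61.6, 48.6]), 76.7)
brn [255. 279.] (array([484.3, 104.1]), array([48.7, 62.2]), 8.7)
brn [377. 274.] (array([ 485.2, -198.1]), array([62.1, 48.8]), 77.4)
brn [339. 272.] (array([ 493.4, -105. ]), array([48.5, 62.7]), 13.0)
brn [140. 247.] (array([583.9, 377.9]), array([158.8, 198.3]), 5.1)
```

```bash
python3 - <<'E'
import cv2
i=cv2.imread("pics/top0.png");cv2.imwrite("pics/z1.png",cv2.resize(i[150:310,190:400],None,fx=3.8,fy=3.7,interpolation=cv2.INTER_CUBIC))
E
```

```text
(no output)
```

View pics/z1.png

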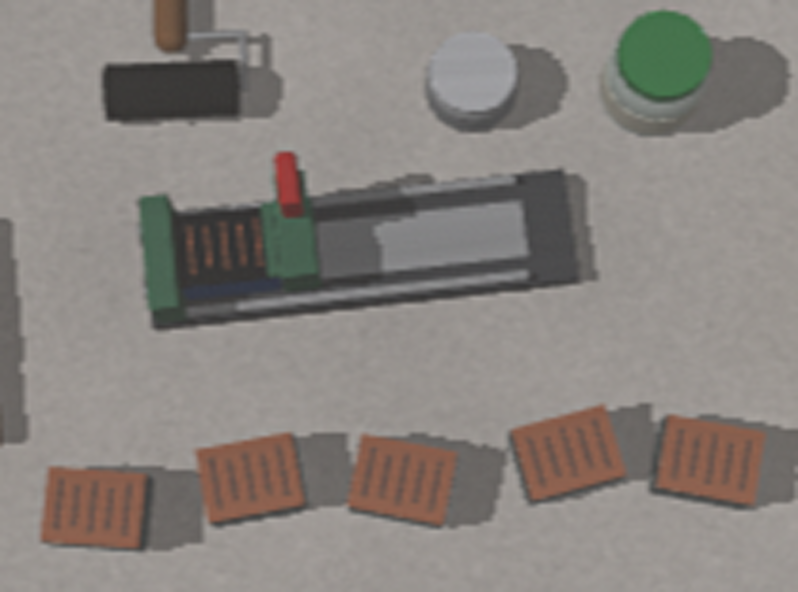

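```bash
cat >> h.py <<'E'
def need(*wps):
    """wps: (x,y,z,yaw) m,rad world TCP with tool down; prints turn + shift(cm) in present tool axes"""
    from bench import robot
    o=robot.get_obs(); p=np.array(o["tool_pos"]); R=Ro.from_euler("xyz",o["ee_rot"])
    print("t",round(o["time"],2),"tcp",p.round(4),"rpy",np.round(o["ee_rot"],3),"w",round(o["width"],4),"F",np.round(o["wrist_force"],1),"q1,6",np.round(o["joint_positions"][[0,5]],2))
    for w in wps:
        T=Ro.from_euler("xyz",[np.pi,0,w[3]])
        print(w[:3],"->",np.round((R.inv()*T).as_rotvec(),3),np.round(R.inv().apply(np.array(w[:3])-p)*100,2))
E
python3 - <<'E'
from h import *
s=pickle.load(open("top0.pkl","rb"));C=cloud(s);H=hsv(s);h,sa,va=[H[...,i].astype(int) for i in range(3)]
roi=np.zeros((420,560),bool);roi[190:245,215:350]=1
m=roi&(C[...,2]>0.010)&(C[...,2]<0.09)
for c in blobs(m,100):
    print("vise",rect(s,c,0.02),rect(s,c,.0))
# base-only: points near bed height
P=C[roi&(C[...,2]>0.010)&(C[...,2]<0.034)][:,:2]*1000
print("bed pts",cv2.minAreaRect(P.astype(np.float32)))
P=C[roi&(C[...,2]>0.06)&(C[...,2]<0.09)&(h>40)&(h<95)&(sa>40)];P=P*1000
for nm,Q in(("fix",P[P[:,1]>130]),("jaw",P[P[:,1]<110])): print(nm,len(Q),cv2.minAreaRect(Q[:,:2].astype(np.float32)),np.median(Q[:,2]))
m=roi&((h<10)|(h>170))&(sa>130); print(m.sum())
for c in blobs(m,10): print("red",c.min(0),c.max(0),rect(s,c,0.115))
Q=C[m]*1000;print(Q.min(0),Q.max(0),np.median(Q[:,2])); T=Q[Q[:,2]>108];print(len(T),cv2.minAreaRect(T[:,:2].astype(np.float32)))
E
```

```text
vise (array([649.3,  28.7]), array([100. , 292.2]), 4.4) (array([653.8,  29. ]), array([101.6, 296.9]), 4.4)
bed pts ((641.63134765625, 26.20538330078125), (81.92031860351562, 288.95068359375), 4.369656562805176)
fix 228 ((631.0986328125, 156.45452880859375), (75.60301208496094, 18.38671875), 4.729318141937256) 74.2027390538309
jaw 237 ((637.5591430664062, 72.62815856933594), (52.977840423583984, 32.950069427490234), 5.454588413238525) 74.07023812454905
65
red [263 191] [268 205] (array([667.7,  70.5]), array([34.1, 11.4]), 7.7)
[649.59936917  63.59422652 110.45280756] [685.48050343  75.66341737 119.80713116] 115.03774692242308
65 ((667.8829345703125, 70.58657836914062), (35.47990036010742, 11.420886993408203), 7.77492618560791)
```

```bash
cat >> h.py <<'E'
VC=np.array([.6416,.0262]);VY=0.078
def vw(x,y):
    c,s_=np.cos(VY),np.sin(VY); return VC+np.array([c*x-s_*y,s_*x+c*y])
E
python3 - <<'E'
from h import *
need((.668,.070,.2,.078),(.668,.070,.083,.078))
print(vw(30,0.))
print(vw(.030,.0415),vw(.03,-.110-.0125))
E
```

```text
t 0.15 tcp [ 0.1649 -0.5242  0.2046] rpy [-3.14  -0.     0.305] w 0.0941 F [-0.1  0.7 -1.2] q1,6 [-1.37 -0.1 ]
(0.668, 0.07, 0.2) -> [-0.002  0.     0.227] [ 65.82 -41.59   0.54]
(0.668, 0.07, 0.083) -> [-0.002  0.     0.227] [ 65.82 -41.57  12.24]
[30.55038626  2.36382796]
[0.66827507 0.06991145] [ 0.6810541  -0.09358992]
```

Request:
{"fn": "drive_tool", "kwargs": {
  "series": [
    [[0, 0, 0.1, 3, -2, 0, 100], [0, 0, 0.227, 6.5, -4.1, 0, 100], [0, 0, 0.227, 10, -6.3, 0, 100], [0, 0, 0.227, 14, -8.8, 0, 100], [0, 0, 0.227, 18, -11.4, 0, 100], [0, 0, 0.227, 22, -13.9, 0, 100], [0, 0, 0.227, 26, -16.4, 0, 100], [0, 0, 0.227, 30, -19, 0, 100], [0, 0, 0.227, 34, -21.5, 0, 100], [0, 0, 0.227, 38, -24, 0, 100], [0, 0, 0.227, 42, -26.5, 0, 100], [0, 0, 0.227, 46, -29.1, 0, 100], [0, 0, 0.227, 50, -31.6, 0, 100], [0, 0, 0.227, 54, -34.1, 0, 100], [0, 0, 0.227, 58, -36.6, 0, 100], [0, 0, 0.227, 62, -39.2, 0, 100], [0, 0, 0.227, 65.8, -41.6, 0.5, 100], [0, 0, 0.227, 65.8, -41.6, 0.5, 60], [0, 0, 0.227, 65.8, -41.6, 0.5, 50], [0, 0, 0.227, 65.8, -41.6, 0.5, 50]]
  ]
}}

```text
time: 2.15
tool_pos: [0.6673, 0.0691, 0.2005]
ee_rot: [-3.14, 0.001, 0.077]
wrist_force: [-0.1, 0.3, 0.6]
width: 0.0735
```

```bash
python3 - <<'E'
from h import *
need((.668,.070,.083,.078));s=snap("wrist","w1.png");pickle.dump(s,open("w1.pkl","wb"))
E
```

```text
t 2.15 tcp [0.6673 0.0691 0.2005] rpy [-3.14e+00  1.00e-03  7.70e-02] w 0.0735 F [-0.1  0.3  0.6] q1,6 [0.02 1.51]
(0.668, 0.07, 0.083) -> [-0.001  0.001 -0.001] [ 0.08 -0.07 11.75]
```

View pics/w1.png

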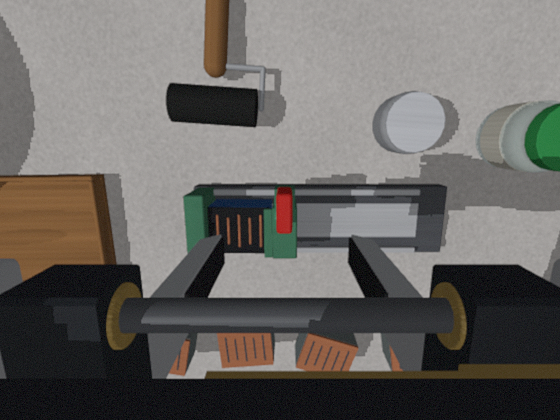

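The handle (284,210) is centred between the fingers.

Request:
{"fn": "drive_tool", "kwargs": {
  "series": [
    [[0, 0, 0, 0.1, -0.1, 4, 50], [0, 0, 0, 0.1, -0.1, 8, 50], [0, 0, 0, 0.1, -0.1, 10.5, 50], [0, 0, 0, 0.1, -0.1, 11.7, 50], [0, 0, 0, 0.1, -0.1, 11.7, 30], [0, 0, 0, 0.1, -0.1, 11.7, 10], [0, 0, 0, 0.1, -0.1, 11.7, 0], [0, 0, 0, 0.1, -0.1, 11.7, 0], [0, 0, 0, 0.1, -0.1, 11.7, 0], [0, 0, 0, 0.1, -0.1, 11.7, 0], [0, 0, 0, 0.1, -0.1, 11.7, 0]]
  ]
}}

```text
time: 3.3
tool_pos: [0.6693, 0.0704, 0.0862]
ee_rot: [-3.14, -0.004, 0.077]
wrist_force: [-0.6, 1.0, 6.1]
width: 0.0138
```

Request:
{"fn": "drive_tool", "kwargs": {
  "series": [
    [[0, 0, 0, 0, 0.5, 0, 0], [0, 0, 0, 0, 1.5, 0, 0], [0, 0, 0, 0, 2.7, 0, 0], [0, 0, 0, 0, 4, 0, 0], [0, 0, 0, 0, 5.3, 0, 0], [0, 0, 0, 0, 6.6, 0, 0], [0, 0, 0, 0, 8, 0, 0], [0, 0, 0, 0, 9.3, 0, 0], [0, 0, 0, 0, 10.6, 0, 0], [0, 0, 0, 0, 12, 0, 0], [0, 0, 0, 0, 13.3, 0, 0], [0, 0, 0, 0, 14.5, 0, 0], [0, 0, 0, 0, 15.3, 0, 0], [0, 0, 0, 0, 15.9, 0, 0], [0, 0, 0, 0, 16.2, 0, 0], [0, 0, 0, 0, 16.4, 0, 0], [0, 0, 0, 0, 16.6, 0, 0], [0, 0, 0, 0, 16.6, 0, 0]]
  ]
}}

```text
time: 5.1
tool_pos: [0.6818, -0.0915, 0.0861]
ee_rot: [-3.135, -0.003, 0.079]
wrist_force: [-0.9, 9.6, 6.0]
width: 0.014
```

```bash
python3 - <<'E'
from h import *
need((*vw(.03,-.1225),.086,.078))
E
```

```text
t 5.1 tcp [ 0.6818 -0.0915  0.0861] rpy [-3.135e+00 -3.000e-03  7.900e-02] w 0.014 F [-0.9  9.6  6. ] q1,6 [-0.22  1.27]
(np.float64(0.6810541004363346), np.float64(-0.09358991593101491), 0.086) -> [-0.007 -0.003  0.001] [-0.09  0.2   0.01]
```

Request:
{"fn": "drive_tool", "kwargs": {
  "series": [
    [[0, 0, 0, 0, 0.3, 0, 0], [0, 0, 0, 0, 0.5, 0, 0], [0, 0, 0, 0, 0.6, 0, 0], [0, 0, 0, 0, 0.6, 0, 0], [0, 0, 0, 0, 0.6, 0, 0]]
  ]
}}

```text
time: 5.6
tool_pos: [0.6818, -0.0914, 0.0861]
ee_rot: [-3.127, -0.002, 0.083]
wrist_force: [-1.6, 15.0, 5.1]
width: 0.0142
```

Request:
{"fn": "drive_tool", "kwargs": {
  "series": [
    [[0, 0, 0, 0, 0, 0, 10], [0, 0, 0, 0, 0, 0, 25], [0, 0, 0, 0, 0, 0, 40], [0, 0, 0, 0, 0, -0.5, 50], [0, 0, 0, 0, 0, -3, 70], [0, 0, 0, 0, 0, -7, 80], [0, 0, 0, 0, 0, -10, 80], [0, 0, 0, -4, 0, -11, 80], [0, 0, 0, -7, -4, -11, 80], [0, 0, 0, -8, -8, -11, 80]]
  ]
}}

```text
time: 6.6
tool_pos: [0.5933, -0.0212, 0.1979]
ee_rot: [-3.127, -0.002, 0.079]
wrist_force: [0.9, 0.7, 0.6]
width: 0.0752
```

```bash
python3 - <<'E'
from h import *
s=snap("top","t2.png");C=cloud(s)
need((*vw(0,.087),.16,np.pi/2+VY),(*vw(0,.087),.036,np.pi/2+VY))
i=s["img"];cv2.imwrite("pics/z2.png",cv2.resize(i[150:310,190:400],None,fx=3.8,fy=3.7,interpolation=cv2.INTER_CUBIC))
E
```

```text
t 6.65 tcp [ 0.5922 -0.014   0.1985] rpy [-3.121e+00 -2.000e-03  8.600e-02] w 0.0751 F [-1.7  3.1  0.4] q1,6 [-0.13  1.36]
(np.float64(0.6348208789111017), np.float64(0.11293548015236933), 0.16) -> [-0.014 -0.017 -1.563] [  5.33 -12.2    4.1 ]
(np.float64(0.6348208789111017), np.float64(0.11293548015236933), 0.036) -> [-0.014 -0.017 -1.563] [  5.31 -11.95  16.5 ]
```

View pics/z2.png

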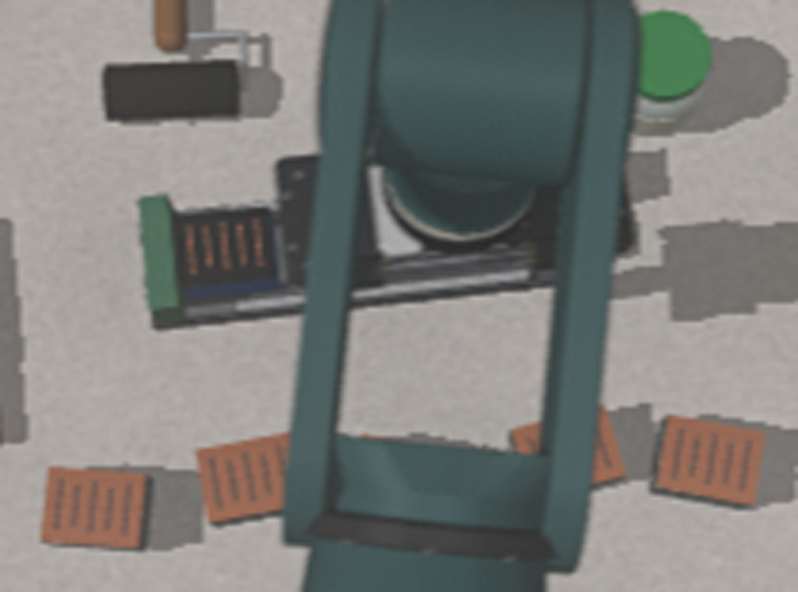

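The finished block is still beside the fixed jaw, and the way above it is clear. Turning over it now.

Request:
{"fn": "drive_tool", "kwargs": {
  "series": [
    [[0, 0, -0.15, 0.5, -1, 0, 80], [0, 0, -0.3, 1, -2.2, 0, 80], [0, 0, -0.45, 1.5, -3.4, 0, 80], [0, 0, -0.6, 2, -4.6, 0, 80], [0, 0, -0.75, 2.5, -5.8, 0, 80], [0, 0, -0.9, 3, -7, 0, 80], [0, 0, -1.05, 3.5, -8.2, 0.5, 80], [0, 0, -1.2, 4, -9.4, 1, 80], [0, 0, -1.35, 4.6, -10.6, 1.5, 80], [0, 0, -1.5, 5, -11.6, 2.5, 80], [-0.014, -0.017, -1.563, 5.3, -12.2, 4, 80], [-0.014, -0.017, -1.563, 5.3, -12.2, 4, 80], [-0.014, -0.017, -1.563, 5.3, -12.2, 4, 80]]
  ]
}}

```text
time: 7.95
tool_pos: [0.6343, 0.1124, 0.1606]
ee_rot: [-3.14, -0.0, 1.648]
wrist_force: [0.1, -0.4, 0.2]
width: 0.0754
```

```bash
python3 - <<'E'
from h import *
need((*vw(0,.087),.036,np.pi/2+VY));s=snap("wrist","w3.png")
E
```

```text
t 7.95 tcp [0.6343 0.1124 0.1606] rpy [-3.14  -0.     1.648] w 0.0754 F [ 0.1 -0.4  0.2] q1,6 [0.09 0.01]
(np.float64(0.6348208789111017), np.float64(0.11293548015236933), 0.036) -> [-0.001 -0.    -0.001] [ 0.05  0.07 12.46]
```

View pics/w3.png

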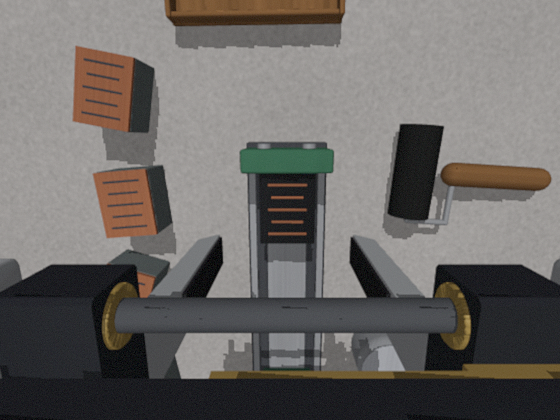

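The block (287,209) is centred between the fingers, so I can descend and grip.

Request:
{"fn": "drive_tool", "kwargs": {
  "series": [
    [[0, 0, 0, 0, 0, 4, 80], [0, 0, 0, 0, 0.1, 8, 80], [0, 0, 0, 0, 0.1, 11, 80], [0, 0, 0, 0, 0.1, 12.4, 80], [0, 0, 0, 0, 0.1, 12.4, 60], [0, 0, 0, 0, 0.1, 12.4, 40], [0, 0, 0, 0, 0.1, 12.4, 20], [0, 0, 0, 0, 0.1, 12.4, 20], [0, 0, 0, 0, 0.1, 12.4, 20], [0, 0, 0, 0, 0.1, 12.4, 20]]
  ]
}}

```text
time: 9.0
tool_pos: [0.6363, 0.1122, 0.0403]
ee_rot: [3.139, 0.0, 1.647]
wrist_force: [-3.5, 0.3, 6.0]
width: 0.0496
```

Request:
{"fn": "drive_tool", "kwargs": {
  "series": [
    [[0, 0, 0, 0, 0, -0.5, 20], [0, 0, 0, 0, 0, -2, 20], [0, 0, 0, 0, 0, -4, 20], [0, 0, 0, 0, 0, -7, 20], [0, 0, 0, 0, 0, -10, 20], [0, 0, 0, 0, 0, -11, 20], [0, 0, 0, 0, 0, -11, 20]]
  ]
}}

```text
time: 9.7
tool_pos: [0.6375, 0.1124, 0.1533]
ee_rot: [3.134, -0.0, 1.647]
wrist_force: [0.3, -0.1, -4.1]
width: 0.05
```

```bash
python3 - <<'E'
from h import *
T=np.array([.584,.378]);
need((*T,.15,np.pi/2+.089),(*T,.025,np.pi/2+.089));s=snap("side","s4.png")
E
```

```text
t 9.7 tcp [0.6375 0.1124 0.1533] rpy [ 3.134 -0.     1.647] w 0.05 F [ 0.3 -0.1 -4.1] q1,6 [0.09 0.01]
(np.float64(0.584), np.float64(0.378), 0.15) -> [ 0.008 -0.    -0.012] [26.89 -3.3   0.31]
(np.float64(0.584), np.float64(0.378), 0.025) -> [ 0.008 -0.    -0.012] [26.89 -3.4  12.81]
```

View pics/s4.png

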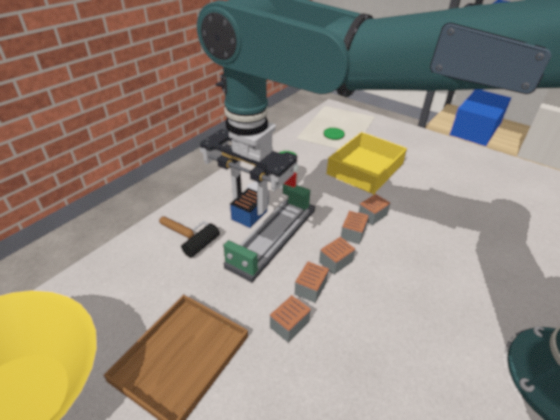

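The blue block is held clear above the vise. Next is the tray.

Request:
{"fn": "drive_tool", "kwargs": {
  "series": [
    [[0, 0, 0, 2, -0.2, 0, 20], [0, 0, 0, 5, -0.6, 0, 20], [0, 0, 0, 9, -1.1, 0, 20], [0, 0, 0, 13, -1.6, 0, 20], [0, 0, 0, 17, -2.1, 0, 20], [0, 0, 0, 21, -2.6, 0, 20], [0, 0, 0, 24, -3, 0, 20], [0, 0, 0, 26, -3.2, 2, 20], [0, 0, 0, 26.9, -3.3, 5, 20], [0, 0, 0, 26.9, -3.3, 9, 20], [0, 0, 0, 26.9, -3.4, 11, 20], [0.008, 0, 0, 26.9, -3.4, 12, 20], [0.008, 0, 0, 26.9, -3.4, 12.4, 20], [0.008, 0, 0, 26.9, -3.4, 12.4, 20], [0.008, 0, 0, 26.9, -3.4, 12.4, 20]]
  ]
}}

```text
time: 11.25
tool_pos: [0.5823, 0.3778, 0.026]
ee_rot: [-3.137, 0.0, 1.647]
wrist_force: [-0.4, -0.3, -3.1]
width: 0.0498
```

Request:
{"fn": "drive_tool", "kwargs": {
  "series": [
    [[0, 0, 0, 0, 0, 0.1, 20], [0, 0, 0, 0, 0, 0.2, 40], [0, 0, 0, 0, 0, 0.1, 60], [0, 0, 0, 0, 0, 0, 75], [0, 0, 0, 0, 0, -0.5, 80], [0, 0, 0, 0, 0, -3, 80], [0, 0, 0, 0, 0, -7, 80], [0, 0, 0, 0, 0, -11, 80], [0, 0, 0, -4, 0, -14, 80], [0, 0, 0, -8, 0, -15, 80], [0, 0, 0, -12, 0, -15, 80]]
  ]
}}

```text
time: 12.35
tool_pos: [0.5938, 0.2578, 0.1804]
ee_rot: [3.139, -0.001, 1.648]
wrist_force: [0.6, -0.2, 0.4]
width: 0.075
```

```bash
cat >> h.py <<'E'
def look(fn=None):
    s=snap("top",fn);C=cloud(s);H=hsv(s);h,sa,va=[H[...,i].astype(int) for i in range(3)]
    cop=((h<13)|(h>172))&(sa>70)&(sa<170)&(va>70)&(C[...,2]>0.03)&(C[...,2]<.075)
    for c in blobs(cop,100): print("cop",c.mean(0).round(),*rect(s,c,0.045))
    return s
E
python3 - <<'E'
from h import *
s=look("t5.png");need()
E
```

```text
cop [215. 287.] [466.5 203.5] [62.6 48.7] 83.9
cop [296. 279.] [477.8   4.6] [62.  48.8] 76.6
cop [255. 279.] [482.5 102.5] [48.8 62.1] 8.7
cop [376. 274.] [ 483.5 -194.2] [61.9 48.7] 76.8
cop [339. 272.] [ 491.4 -102.7] [47.9 62.6] 13.7
t 12.4 tcp [0.5943 0.2507 0.1791] rpy [3.141 0.005 1.642] w 0.0749 F [ 0.8 -2.  -0.8] q1,6 [0.31 0.24]
```

View pics/t5.png

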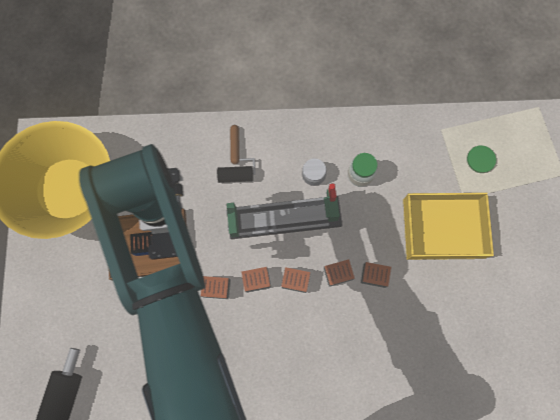

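The blue block is upright in the tray at (140,245). The jaw is open with its handle at (332,190), and the five blocks haven't moved. Going for the leftmost.

```bash
python3 - <<'E'
from h import *
y=np.radians(90-6.1);need((.4665,.2035,.12,y),(.4665,.2035,.017,y))
E
```

```text
t 12.4 tcp [0.5943 0.2507 0.1791] rpy [3.141 0.005 1.642] w 0.0749 F [ 0.8 -2.  -0.8] q1,6 [0.31 0.24]
(0.4665, 0.2035, 0.12) -> [0.001 0.005 0.177] [ -3.78 -13.08   5.93]
(0.4665, 0.2035, 0.017) -> [0.001 0.005 0.177] [ -3.73 -13.09  16.23]
```

Request:
{"fn": "drive_tool", "kwargs": {
  "series": [
    [[0, 0, 0.08, -1, -4, 0, 85], [0, 0, 0.177, -2, -8, 2, 85], [0, 0.005, 0.177, -3.5, -12, 5, 85], [0, 0.005, 0.177, -3.8, -13.1, 7, 85], [0, 0.005, 0.177, -3.8, -13.1, 10, 85], [0, 0.005, 0.177, -3.7, -13.1, 13, 85], [0, 0.005, 0.177, -3.7, -13.1, 15.5, 85], [0, 0.005, 0.177, -3.7, -13.1, 16.2, 80], [0, 0.005, 0.177, -3.7, -13.1, 16.2, 50], [0, 0.005, 0.177, -3.7, -13.1, 16.2, 20], [0, 0.005, 0.177, -3.7, -13.1, 16.2, 20], [0, 0.005, 0.177, -3.7, -13.1, 16.2, 20], [0, 0.005, 0.177, -3.7, -13.1, 16.2, 20], [0, 0.005, 0.177, -3.7, -13.1, 16.2, 20]]
  ]
}}

```text
time: 13.8
tool_pos: [0.4673, 0.2042, 0.019]
ee_rot: [3.138, -0.002, 1.465]
wrist_force: [-0.5, -0.1, 6.4]
width: 0.05
```

Request:
{"fn": "drive_tool", "kwargs": {
  "series": [
    [[0, 0, 0, 0, 0, -0.5, 20], [0, 0, 0, 0, 0, -2, 20], [0, 0, 0, 0, 0, -5, 20], [0, 0, 0, 0, 0, -9, 20], [0, 0, 0, 0, 0, -13, 20], [0, 0, 0, 0, 0, -14, 20], [0, 0, 0, 0, 0, -14, 20], [0, 0, 0, 0, 0, -14, 20], [0, 0, 0, 0, 0, -14, 20]]
  ]
}}

```text
time: 14.7
tool_pos: [0.4653, 0.2035, 0.1559]
ee_rot: [-3.14, 0.001, 1.465]
wrist_force: [-0.4, 0.7, -2.4]
width: 0.0499
```

```bash
cat >> h.py <<'E'
def weigh():
    from bench import robot
    F=[]
    for k in range(3):
        robot.snapshot("wrist"); F.append(robot.get_obs()["wrist_force"][2])
    print("Fz",np.round(F,2))
E
python3 - <<'E'
from h import *
weigh();y=np.pi/2+VY
need((*vw(0,.086),.16,y),(*vw(0,.086),.041,y))
E
```

```text
Fz [-1.47 -1.51 -2.2 ]
t 14.85 tcp [0.4659 0.2037 0.157 ] rpy [-3.141 -0.     1.465] w 0.0497 F [-0.6 -0.  -2.2] q1,6 [0.3  0.41]
(np.float64(0.634898799843158), np.float64(0.11193852061038807), 0.16) -> [-0.    -0.    -0.184] [-7.34 17.77 -0.31]
(np.float64(0.634898799843158), np.float64(0.11193852061038807), 0.041) -> [-0.    -0.    -0.184] [-7.34 17.78 11.59]
```

A reads about 1.7 N, so it's hollow. I need a careful tub position.

```bash
python3 - <<'E'
from h import *
s=pickle.load(open("top0.pkl","rb"));C=cloud(s);H=hsv(s);h,sa,va=[H[...,i].astype(int) for i in range(3)]
ye=(h>16)&(h<36)&(sa>90)&(C[...,1]<-.2)
P=C[ye]*1000
for a,b in((50,70),(-3,12)):
    Q=P[(P[:,2]>a)&(P[:,2]<b)]; print(len(Q),cv2.minAreaRect(Q[:,:2].astype(np.float32)),Q[:,2].mean())
y=np.pi/2+.0;need((.585,-.34,.16,y),(.585,-.34,.032,y),(.585,-.44,.16,y))
E
```

```text
782 ((598.5354614257812, -382.6444396972656), (202.58262634277344, 160.23202514648438), 88.09931182861328) 57.96939436489279
3875 ((597.492919921875, -381.4270324707031), (199.66603088378906, 158.00816345214844), 87.6457748413086) 5.138833402622981
t 14.85 tcp [0.4659 0.2037 0.157 ] rpy [-3.141 -0.     1.465] w 0.0497 F [-0.6 -0.  -2.2] q1,6 [0.3  0.41]
(0.585, -0.34, 0.16) -> [-0.    -0.    -0.106] [-52.81  17.6   -0.32]
(0.585, -0.34, 0.032) -> [-0.    -0.    -0.106] [-52.81  17.6   12.48]
(0.585, -0.44, 0.16) -> [-0.    -0.    -0.106] [-62.75  18.66  -0.32]
```

Request:
{"fn": "drive_tool", "kwargs": {
  "series": [
    [[0, 0, 0, -2, 0.6, 0, 20], [0, 0, 0, -5, 1.5, 0, 20], [0, 0, 0, -9, 2.8, 0, 20], [0, 0, 0, -13, 4.1, 0, 20], [0, 0, 0, -17, 5.3, 0, 20], [0, 0, 0, -21, 6.6, 0, 20], [0, 0, 0, -25, 7.9, 0, 20], [0, 0, 0, -29, 9.1, 0, 20], [0, 0, 0, -33, 10.4, 0, 20], [0, 0, 0, -37, 11.7, 0, 20], [0, 0, 0, -41, 12.9, 0, 20], [0, 0, 0, -45, 14.2, 0, 20], [0, 0, -0.04, -49, 15.5, 0, 20], [0, 0, -0.07, -53, 16.7, 0, 20], [0, 0, -0.07, -57, 18, 0, 20], [0, 0, -0.07, -60, 18.9, 0, 20], [0, 0, -0.07, -61.6, 19.4, 1, 20], [0, 0, -0.07, -61.6, 19.4, 4, 20], [0, 0, -0.07, -61.6, 19.4, 7, 20], [0, 0, -0.07, -61.6, 19.4, 7, 20]]
  ]
}}

```text
time: 16.85
tool_pos: [0.5903, -0.427, 0.0784]
ee_rot: [-3.13, -0.009, 1.534]
wrist_force: [-1.7, 0.0, -2.1]
width: 0.0498
```

```bash
python3 - <<'E'
from h import *
need((.594,-.43,.029,1.536));weigh();snap("side","s6.png")
E
```

```text
t 16.85 tcp [ 0.5903 -0.427   0.0784] rpy [-3.13  -0.009  1.534] w 0.0498 F [-1.7  0.  -2.1] q1,6 [-0.7  -0.67]
(0.594, -0.43, 0.029) -> [-0.011 -0.009 -0.002] [-0.33  0.43  4.93]
Fz [-1.31 -1.14 -1.42]
```

View pics/s6.png

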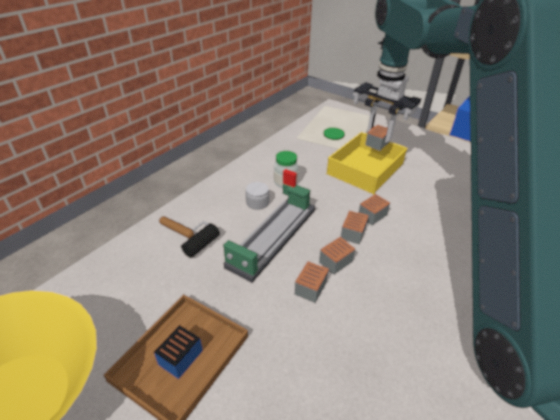

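Block A (1.3 N, clearly hollow) is above the tub's far half. Lowering and releasing it.

Request:
{"fn": "drive_tool", "kwargs": {
  "series": [
    [[0, 0, 0, -0.3, 0.3, 1.5, 20], [0, 0, 0, -0.3, 0.3, 3.5, 20], [0, 0, 0, -0.3, 0.3, 4.9, 20], [0, 0, 0, -0.3, 0.3, 5.1, 20], [0, 0, 0, -0.3, 0.3, 5.1, 20], [0, 0, 0, -0.3, 0.3, 5.1, 45], [0, 0, 0, -0.3, 0.3, 5.1, 70], [0, 0, 0, -0.3, 0.3, 5, 80], [0, 0, 0, -0.3, 0.3, 4, 80], [0, 0, 0, -0.3, 0.3, 0, 80], [0, 0, 0, -0.3, 0.3, -4, 80], [0, 0, 0, 0, 0, -7, 80], [0, 0, 0, 4, -2, -7, 80], [0, 0, 0, 8, -4, -7, 80], [0, 0, 0, 12, -6, -7, 80], [0, 0, 0, 15, -8, -7, 80]]
  ]
}}

```text
time: 18.65
tool_pos: [0.5194, -0.275, 0.1603]
ee_rot: [3.137, 0.002, 1.536]
wrist_force: [0.3, -1.3, 0.0]
width: 0.0753
```

```bash
python3 - <<'E'
from h import *
s=look("t7.png")
y=np.radians(90-13.2);need((.4835,-.194,.12,y),(.4835,-.194,.017,y))
E
```

```text
cop [296. 279.] [477.8   4.6] [62.  48.8] 76.6
cop [255. 279.] [482.8 102.7] [48.4 61.9] 8.7
cop [376. 274.] [ 483.5 -194.6] [63.5 49.2] 77.3
cop [339. 272.] [ 491.5 -103.1] [48.5 63.5] 13.8
cop [142. 242.] [583.6 382.2] [30.9 48.7] 4.3
t 18.7 tcp [ 0.5163 -0.2702  0.1597] rpy [-3.142e+00 -2.000e-03  1.538e+00] w 0.0751 F [-2.2  3.6 -0.6] q1,6 [-0.58 -0.55]
(0.4835, -0.194, 0.12) -> [-0.    -0.002  0.198] [ 7.5  -3.52  3.98]
(0.4835, -0.194, 0.017) -> [-0.    -0.002  0.198] [ 7.48 -3.52 14.28]
```

View pics/t7.png

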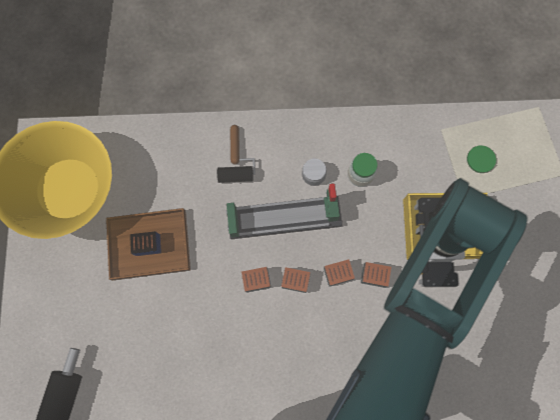

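Four blocks remain unmoved and the finished block rests in the tray. Picking the rightmost (376,274).

Request:
{"fn": "drive_tool", "kwargs": {
  "series": [
    [[0, 0, 0.1, 3, -1.5, 0, 85], [0, 0, 0.198, 6, -3, 2, 85], [0, 0, 0.198, 7.5, -3.5, 4, 85], [0, 0, 0.198, 7.5, -3.5, 7, 85], [0, 0, 0.198, 7.5, -3.5, 10.5, 85], [0, 0, 0.198, 7.5, -3.5, 13.5, 85], [0, 0, 0.198, 7.5, -3.5, 14.2, 80], [0, 0, 0.198, 7.5, -3.5, 14.2, 50], [0, 0, 0.198, 7.5, -3.5, 14.2, 20], [0, 0, 0.198, 7.5, -3.5, 14.2, 20], [0, 0, 0.198, 7.5, -3.5, 14.2, 20], [0, 0, 0.198, 7.5, -3.5, 14.2, 20], [0, 0, 0.198, 7.5, -3.5, 14.2, 20]]
  ]
}}

```text
time: 20.0
tool_pos: [0.4835, -0.1942, 0.0199]
ee_rot: [-3.141, -0.001, 1.34]
wrist_force: [-4.2, 0.6, 4.9]
width: 0.05
```

Request:
{"fn": "drive_tool", "kwargs": {
  "series": [
    [[0, 0, 0, 0, 0, -0.5, 20], [0, 0, 0, 0, 0, -2, 20], [0, 0, 0, 0, 0, -5, 20], [0, 0, 0, 0, 0, -9, 20], [0, 0, 0, 0, 0, -13, 20], [0, 0, 0, 0, 0, -14, 20], [0, 0, 0, 0, 0, -14, 20], [0, 0, 0, 0, 0, -14, 20]]
  ]
}}

```text
time: 20.8
tool_pos: [0.4824, -0.1938, 0.1574]
ee_rot: [-3.137, -0.002, 1.34]
wrist_force: [-0.7, -0.4, -4.9]
width: 0.0494
```

```bash
python3 - <<'E'
from h import *
weigh();y=np.pi/2+VY
need((*vw(0,.086),.16,y),(*vw(0,.086),.041,y),(.596,-.335,.16,1.536))
E
```

```text
Fz [-5.66 -5.08 -5.14]
t 20.95 tcp [ 0.4821 -0.1936  0.1568] rpy [-3.135e+00 -3.000e-03  1.340e+00] w 0.0495 F [-0.8 -0.3 -5.1] q1,6 [-0.49 -0.26]
(np.float64(0.634898799843158), np.float64(0.11193852061038807), 0.16) -> [-0.006 -0.004 -0.308] [33.24  7.9  -0.28]
(np.float64(0.634898799843158), np.float64(0.11193852061038807), 0.041) -> [-0.006 -0.004 -0.308] [33.21  7.97 11.61]
(0.596, -0.335, 0.16) -> [-0.006 -0.003 -0.196] [-11.16  14.31  -0.44]
```

E weighs about 5 N, so it's solid. It goes to the fixed-jaw end of the bed.

Request:
{"fn": "drive_tool", "kwargs": {
  "series": [
    [[0, 0, -0.05, 2, 0.5, 0, 20], [0, 0, -0.1, 5, 1.2, 0, 20], [0, 0, -0.2, 9, 2.1, 0, 20], [0, 0, -0.308, 13, 3.1, 0, 20], [0, 0, -0.308, 17, 4.1, 0, 20], [0, 0, -0.308, 21, 5, 0, 20], [0, 0, -0.308, 25, 6, 0, 20], [0, 0, -0.308, 29, 6.9, 0, 20], [0, 0, -0.308, 32, 7.6, 0, 20], [-0.006, -0.004, -0.308, 33.1, 7.9, 1, 20], [-0.006, -0.004, -0.308, 33.1, 7.9, 4, 20], [-0.006, -0.004, -0.308, 33.1, 7.9, 7, 20], [-0.006, -0.004, -0.308, 33.1, 7.9, 7, 20], [-0.006, -0.004, -0.308, 33.1, 7.9, 7, 20]]
  ]
}}

```text
time: 22.35
tool_pos: [0.6329, 0.1101, 0.0851]
ee_rot: [-3.137, 0.001, 1.648]
wrist_force: [-0.3, -0.1, -3.8]
width: 0.0498
```

```bash
python3 - <<'E'
from h import *
y=np.pi/2+VY
need((*vw(0,.085),.041,y));snap("wrist","w8.png")
E
```

```text
t 22.35 tcp [0.6329 0.1101 0.0851] rpy [-3.137e+00  1.000e-03  1.648e+00] w 0.0498 F [-0.3 -0.1 -3.8] q1,6 [0.08 0.01]
(np.float64(0.6349767207752143), np.float64(0.11094156106840683), 0.041) -> [-0.004  0.001 -0.001] [0.07 0.24 4.41]
```

View pics/w8.png

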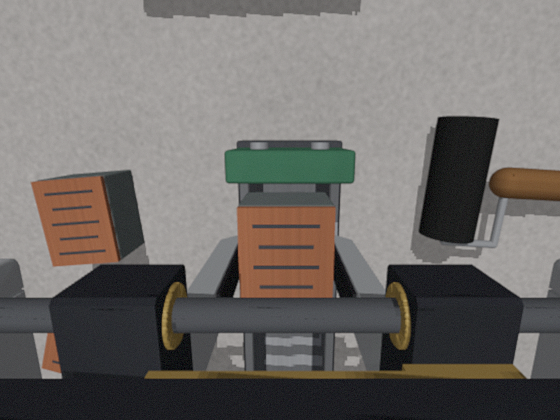

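The block is lined up over the bed (287 against the jaw's middle at 290). Lowering.

Request:
{"fn": "drive_tool", "kwargs": {
  "series": [
    [[0, 0, 0, 0.1, 0.25, 1, 20], [0, 0, 0, 0.1, 0.25, 2.5, 20], [0, 0, 0, 0.1, 0.25, 3.7, 20], [0, 0, 0, 0.1, 0.25, 4.3, 20], [0, 0, 0, 0.1, 0.25, 4.5, 20], [0, 0, 0, 0.1, 0.25, 4.5, 20]]
  ]
}}

```text
time: 23.0
tool_pos: [0.6365, 0.1115, 0.0418]
ee_rot: [-3.141, 0.001, 1.648]
wrist_force: [-0.0, -0.1, -4.6]
width: 0.0496
```

Request:
{"fn": "drive_tool", "kwargs": {
  "series": [
    [[0, 0, 0, 0, -0.1, 0.15, 20], [0, 0, 0, 0, -0.1, 0.25, 20], [0, 0, 0, 0, -0.1, 0.25, 20]]
  ]
}}

```text
time: 23.3
tool_pos: [0.6358, 0.1114, 0.04]
ee_rot: [3.141, 0.001, 1.648]
wrist_force: [-0.5, -0.8, -3.4]
width: 0.0498
```

Request:
{"fn": "drive_tool", "kwargs": {
  "series": [
    [[0, 0, 0, 0, 0, 0.1, 20], [0, 0, 0, 0, 0, 0.1, 35], [0, 0, 0, 0, 0, 0, 55], [0, 0, 0, 0, 0, 0, 75], [0, 0, 0, 0, 0, -1, 80], [0, 0, 0, 0, 0, -4, 80], [0, 0, 0, 0, 0, -8, 80], [0, 0, 0, -3, -2, -11, 80], [0, 0, 0, -7, -6, -11, 80], [0, 0, 0, -11, -10, -11, 80], [0, 0, 0, -14, -12, -11, 80], [0, 0, 0, -16, -13, -11, 80]]
  ]
}}

```text
time: 24.5
tool_pos: [0.5169, -0.0606, 0.1519]
ee_rot: [3.139, 0.003, 1.645]
wrist_force: [0.1, 0.4, -0.2]
width: 0.0752
```

```bash
python3 - <<'E'
from h import *
s=look("t9.png")
i=s["img"];cv2.imwrite("pics/z9.png",cv2.resize(i[150:310,190:400],None,fx=3.8,fy=3.7,interpolation=cv2.INTER_CUBIC))
y=np.radians(90+13.7);need((.4915,-.103,.12,y),(.4915,-.103,.017,y))
E
```

```text
cop [304. 281.] [472.6 -17.3] [16.8 48.7] 76.4
cop [286. 277.] [482.9  27.3] [15.4 48.3] 76.8
cop [255. 279.] [482.5 102.6] [48.8 61.9] 8.7
cop [143. 242.] [583.6 382.1] [30.9 48.5] 4.3
cop [468. 224.] [ 599.4 -433.2] [64.4 46. ] 87.9
cop [251. 216.] [640.3 111.4] [49.9 63.3] 4.4
t 24.55 tcp [ 0.5167 -0.0628  0.152 ] rpy [3.14  0.005 1.643] w 0.0753 F [-0.9 -2.1 -0.7] q1,6 [-0.23 -0.3 ]
(0.4915, -0.103, 0.12) -> [ 0.002  0.005 -0.166] [-3.81 -2.81  3.21]
(0.4915, -0.103, 0.017) -> [ 0.002  0.005 -0.166] [-3.77 -2.84 13.51]
```

View pics/z9.png

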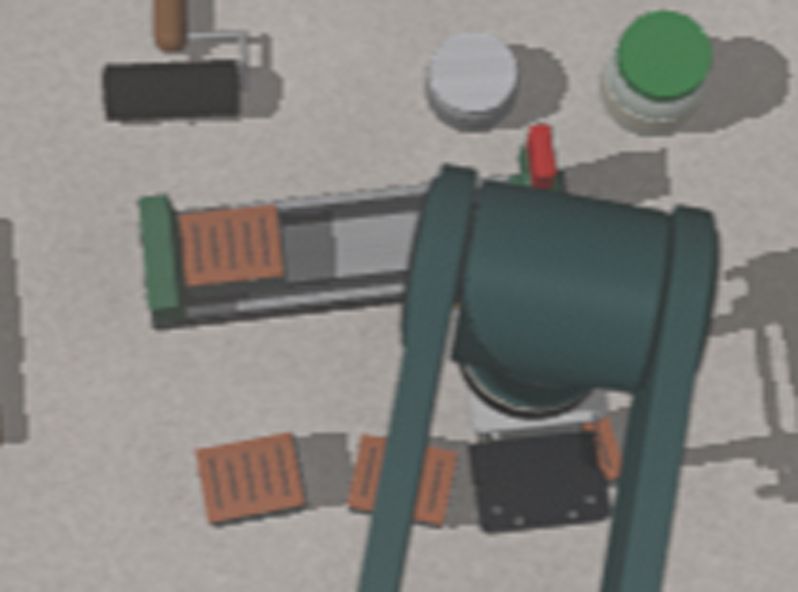

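The first solid stands in the vise. Block D is mostly hidden under the gripper, so I'll check it with the wrist camera on the way.

Request:
{"fn": "drive_tool", "kwargs": {
  "series": [
    [[0, 0, -0.08, -2, -1.5, 0, 85], [0, 0.005, -0.166, -3.8, -2.8, 1, 85], [0, 0.005, -0.166, -3.8, -2.8, 3, 85], [0, 0.005, -0.166, -3.8, -2.8, 3, 85]]
  ]
}}

```text
time: 24.95
tool_pos: [0.4904, -0.1026, 0.1206]
ee_rot: [-3.141, -0.002, 1.808]
wrist_force: [-0.4, -0.2, -0.3]
width: 0.08
```

```bash
python3 - <<'E'
from h import *
s=snap("wrist","w10.png")
y=np.radians(90+13.7);need((.4915,-.103,.017,y))
P=[proj(s,[.4915+a*np.cos(.239)-b*np.sin(.239),-.103+a*np.sin(.239)+b*np.cos(.239),.045])[0].round() for a in(-.025,.025) for b in(-.032,.032)];print(P)
E
```

```text
t 25.0 tcp [ 0.4913 -0.1025  0.1218] rpy [ 3.141e+00 -1.000e-03  1.809e+00] w 0.0797 F [0.2 0.  0.6] q1,6 [-0.32 -0.56]
(0.4915, -0.103, 0.017) -> [ 0.001 -0.001 -0.001] [-0.07 -0.   10.48]
[array([257., 256.]), array([255., 181.]), array([315., 256.]), array([317., 181.])]
```

View pics/w10.png

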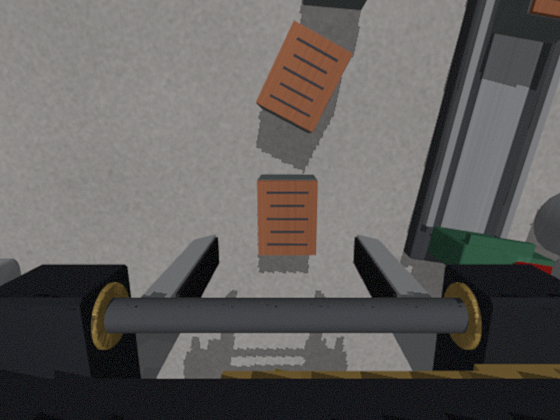

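D is where expected (257–317, 180–255). Grip and lift.

Request:
{"fn": "drive_tool", "kwargs": {
  "series": [
    [[0, 0, 0, 0, 0, 4, 85], [0, 0, 0, 0, 0, 8, 85], [0, 0, 0, 0, 0, 10.2, 85], [0, 0, 0, 0, 0, 10.4, 60], [0, 0, 0, 0, 0, 10.4, 30], [0, 0, 0, 0, 0, 10.4, 20], [0, 0, 0, 0, 0, 10.4, 20], [0, 0, 0, 0, 0, 10.4, 20], [0, 0, 0, 0, 0, 10.4, 20], [0, 0, 0, 0, 0, 10.4, 20]]
  ]
}}

```text
time: 26.0
tool_pos: [0.4918, -0.1032, 0.02]
ee_rot: [3.14, 0.001, 1.809]
wrist_force: [-3.1, -1.4, 6.9]
width: 0.0497
```

Request:
{"fn": "drive_tool", "kwargs": {
  "series": [
    [[0, 0, 0, 0, 0, -0.5, 20], [0, 0, 0, 0, 0, -2, 20], [0, 0, 0, 0, 0, -5, 20], [0, 0, 0, 0, 0, -9, 20], [0, 0, 0, 0, 0, -13, 20], [0, 0, 0, 0, 0, -14, 20], [0, 0, 0, 0, 0, -14, 20], [0, 0, 0, 0, 0, -14, 20]]
  ]
}}

```text
time: 26.8
tool_pos: [0.4904, -0.1026, 0.1575]
ee_rot: [-3.14, -0.001, 1.809]
wrist_force: [0.6, 0.6, -5.0]
width: 0.0497
```

```bash
python3 - <<'E'
from h import *
weigh();y=np.pi/2+VY
need((*vw(0,.019),.16,y),(*vw(0,.019),.041,y),(.596,-.335,.16,1.536))
E
```

```text
Fz [-4.73 -4.69 -3.46]
t 26.95 tcp [ 0.49   -0.1025  0.1569] rpy [-3.138e+00 -2.000e-03  1.809e+00] w 0.0499 F [-0.3  0.2 -3.5] q1,6 [-0.32 -0.56]
(np.float64(0.6401195022909302), np.float64(0.04514223129764388), 0.16) -> [-0.003 -0.002  0.16 ] [10.81 18.07 -0.34]
(np.float64(0.6401195022909302), np.float64(0.04514223129764388), 0.041) -> [-0.003 -0.002  0.16 ] [10.78 18.11 11.56]
(0.596, -0.335, 0.16) -> [-0.003 -0.002  0.273] [-25.09   4.81  -0.37]
```

D reads about 4.4 N, so it's solid too. It goes second in the row.

Request:
{"fn": "drive_tool", "kwargs": {
  "series": [
    [[0, 0, 0.05, 1, 1.7, 0, 20], [0, 0, 0.1, 2.5, 4.2, 0, 20], [0, 0, 0.16, 4.5, 7.5, 0, 20], [0, 0, 0.16, 6.5, 11, 0, 20], [0, 0, 0.16, 8.5, 14.5, 0, 20], [0, 0, 0.16, 10, 17, 0, 20], [0, 0, 0.16, 10.7, 18.1, 1, 20], [0, 0, 0.16, 10.7, 18.1, 4, 20], [0, 0, 0.16, 10.7, 18.1, 7, 20], [0, 0, 0.16, 10.7, 18.1, 8, 20], [0, 0, 0.16, 10.7, 18.1, 8, 20]]
  ]
}}

```text
time: 28.05
tool_pos: [0.6376, 0.0438, 0.0725]
ee_rot: [-3.13, -0.002, 1.649]
wrist_force: [-0.5, -0.8, -4.3]
width: 0.0496
```

```bash
python3 - <<'E'
from h import *
y=np.pi/2+VY
need((*vw(0,.018),.040,y));snap("wrist","w11.png")
E
```

```text
t 28.05 tcp [0.6376 0.0438 0.0725] rpy [-3.130e+00 -2.000e-03  1.649e+00] w 0.0496 F [-0.5 -0.8 -4.3] q1,6 [-0.02 -0.1 ]
(np.float64(0.6401974232229866), np.float64(0.04414527175566262), 0.04) -> [-0.012 -0.002 -0.   ] [0.01 0.3  3.25]
```

View pics/w11.png

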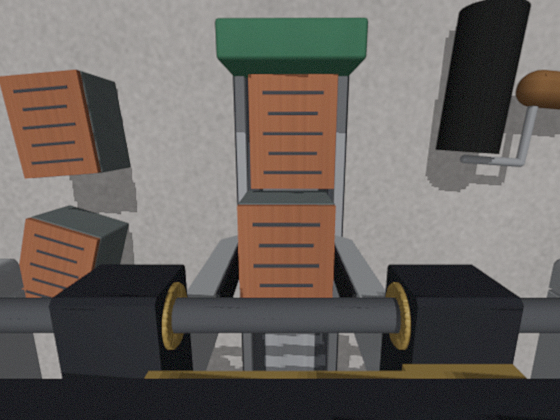

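The second block sits clear behind the first, and needs about 3 mm sideways. Lowering with that correction.

Request:
{"fn": "drive_tool", "kwargs": {
  "series": [
    [[-0.01, 0, 0, 0, 0.25, 0.5, 20], [-0.01, 0, 0, 0, 0.25, 1.5, 20], [-0.01, 0, 0, 0, 0.25, 2.6, 20], [-0.01, 0, 0, 0, 0.25, 3.2, 20], [-0.01, 0, 0, 0, 0.25, 3.4, 20], [-0.01, 0, 0, 0, 0.25, 3.4, 20]]
  ]
}}

```text
time: 28.7
tool_pos: [0.6414, 0.044, 0.0408]
ee_rot: [3.139, -0.002, 1.649]
wrist_force: [0.3, -0.4, -5.4]
width: 0.0496
```

Request:
{"fn": "drive_tool", "kwargs": {
  "series": [
    [[0, 0, 0, 0, -0.1, 0.1, 20], [0, 0, 0, 0, -0.1, 0.2, 20], [0, 0, 0, 0, -0.1, 0.2, 35], [0, 0, 0, 0, -0.1, 0.1, 55], [0, 0, 0, 0, -0.1, 0.1, 75], [0, 0, 0, 0, 0, -1, 80], [0, 0, 0, 0, 0, -4, 80], [0, 0, 0, 0, 0, -8, 80], [0, 0, 0, 2, -3, -11, 80], [0, 0, 0, 6, -5, -11, 80], [0, 0, 0, 9, -8, -11, 80]]
  ]
}}

```text
time: 29.8
tool_pos: [0.5554, 0.1287, 0.1539]
ee_rot: [3.133, -0.003, 1.648]
wrist_force: [-0.3, 0.8, -0.2]
width: 0.0754
```

```bash
python3 - <<'E'
from h import *
s=look("t12.png")
y=np.radians(90+8.7);need((.4825,.1026,.12,y),(.4825,.1026,.017,y))
E
```

```text
cop [296. 279.] [477.8   4.6] [62.  48.8] 76.6
cop [142. 242.] [583.6 382.2] [30.9 48.7] 4.3
cop [468. 224.] [ 599.4 -433.1] [65. 46.] 87.9
cop [273. 214.] [644.8  53.9] [50.2 82.4] 3.6
t 29.85 tcp [0.5493 0.1329 0.1528] rpy [ 3.14  -0.006  1.653] w 0.0751 F [-3.2  1.7 -0.6] q1,6 [0.13 0.05]
(0.4825, 0.1026, 0.12) -> [ 0.002 -0.006 -0.07 ] [-2.49 -6.91  3.25]
(0.4825, 0.1026, 0.017) -> [ 0.002 -0.006 -0.07 ] [-2.55 -6.93 13.55]
```

View pics/t12.png

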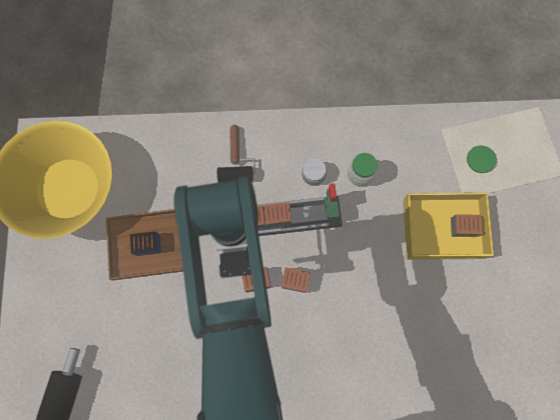

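A is flat in the tub, two solids are in the vise, C is at (296,279) and B is partly hidden. Hovering over B to check it.

Request:
{"fn": "drive_tool", "kwargs": {
  "series": [
    [[0, 0, -0.07, -1, -3.5, 0, 85], [0, -0.006, -0.07, -2.5, -6.9, 1.5, 85], [0, -0.006, -0.07, -2.5, -6.9, 3, 85], [0, -0.006, -0.07, -2.5, -6.9, 3, 85]]
  ]
}}

```text
time: 30.25
tool_pos: [0.4809, 0.1021, 0.1214]
ee_rot: [-3.141, -0.0, 1.723]
wrist_force: [-0.8, -0.0, 0.7]
width: 0.0799
```

```bash
python3 - <<'E'
from h import *
s=snap("wrist","w13.png")
a0=np.radians(8.7);need((.4825,.1026,.017,a0+np.pi/2))
P=[proj(s,[.4825+a*np.cos(a0)-b*np.sin(a0),.1026+a*np.sin(a0)+b*np.cos(a0),.045])[0].round() for a in(-.025,.025) for b in(-.032,.032)];print(P)
E
```

```text
t 30.3 tcp [0.4823 0.1023 0.1227] rpy [ 3.14  -0.     1.723] w 0.0799 F [-0.3  0.4 -0.4] q1,6 [ 0.09 -0.06]
(0.4825, 0.1026, 0.017) -> [ 0.002 -0.     0.   ] [ 0.02  0.   10.57]
[array([257., 254.]), array([256., 180.]), array([316., 254.]), array([318., 179.])]
```

View pics/w13.png

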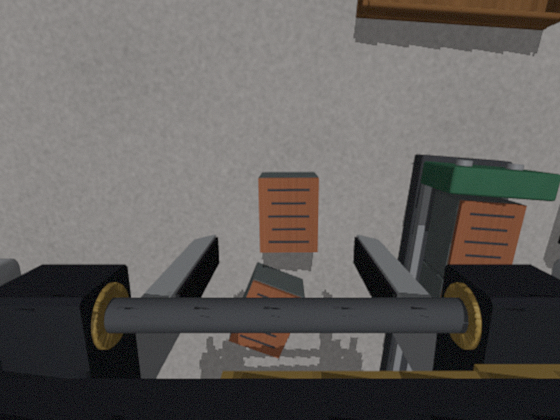

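B is where expected (260–318, 177–252). Grip and lift.

Request:
{"fn": "drive_tool", "kwargs": {
  "series": [
    [[0, 0, 0, 0, 0, 4, 85], [0, 0, 0, 0, 0, 8, 85], [0, 0, 0, 0, 0, 10.3, 85], [0, 0, 0, 0, 0, 10.5, 60], [0, 0, 0, 0, 0, 10.5, 30], [0, 0, 0, 0, 0, 10.5, 20], [0, 0, 0, 0, 0, 10.5, 20], [0, 0, 0, 0, 0, 10.5, 20], [0, 0, 0, 0, 0, 10.5, 20], [0, 0, 0, 0, 0, 10.5, 20]]
  ]
}}

```text
time: 31.3
tool_pos: [0.4829, 0.1023, 0.0199]
ee_rot: [3.139, 0.0, 1.723]
wrist_force: [-2.8, 0.0, 4.7]
width: 0.0498
```

Request:
{"fn": "drive_tool", "kwargs": {
  "series": [
    [[0, 0, 0, 0, 0, -0.5, 20], [0, 0, 0, 0, 0, -2, 20], [0, 0, 0, 0, 0, -5, 20], [0, 0, 0, 0, 0, -9, 20], [0, 0, 0, 0, 0, -13, 20], [0, 0, 0, 0, 0, -14, 20], [0, 0, 0, 0, 0, -14, 20], [0, 0, 0, 0, 0, -14, 20]]
  ]
}}

```text
time: 32.1
tool_pos: [0.4813, 0.1022, 0.1575]
ee_rot: [-3.141, -0.0, 1.723]
wrist_force: [-0.6, 0.1, -5.6]
width: 0.0497
```

```bash
python3 - <<'E'
from h import *
weigh();y=np.pi/2+VY
need((*vw(0,-.05),.16,y),(*vw(0,-.05),.041,y),(.596,-.335,.16,1.536))
E
```

```text
Fz [-4.73 -4.84 -5.4 ]
t 32.25 tcp [0.481  0.1021 0.1568] rpy [-3.139 -0.     1.723] w 0.0499 F [-0.3 -0.5 -5.4] q1,6 [ 0.09 -0.06]
(np.float64(0.645496046602815), np.float64(-0.023647977099062842), 0.16) -> [-0.003 -0.     0.074] [-14.93  14.36  -0.36]
(np.float64(0.645496046602815), np.float64(-0.023647977099062842), 0.041) -> [-0.003 -0.     0.074] [-14.93  14.39  11.54]
(0.596, -0.335, 0.16) -> [-0.003  0.     0.187] [-44.95   4.74  -0.34]
```

B reads about 5 N, so it's the third solid.

Request:
{"fn": "drive_tool", "kwargs": {
  "series": [
    [[0, 0, 0.03, -1.5, 1.4, 0, 20], [0, 0, 0.074, -4, 3.8, 0, 20], [0, 0, 0.074, -7, 6.7, 0, 20], [0, 0, 0.074, -10, 9.6, 0, 20], [0, 0, 0.074, -13, 12.5, 0, 20], [0, 0, 0.074, -14.7, 14.2, 0, 20], [0, 0, 0.074, -14.9, 14.5, 2, 20], [0, 0, 0.074, -14.9, 14.5, 5, 20], [0, 0, 0.074, -14.9, 14.5, 8, 20], [0, 0, 0.074, -14.9, 14.5, 8.3, 20], [0, 0, 0.074, -14.9, 14.5, 8.3, 20]]
  ]
}}

```text
time: 33.35
tool_pos: [0.6451, -0.023, 0.0707]
ee_rot: [-3.134, -0.001, 1.649]
wrist_force: [0.6, -0.5, -3.6]
width: 0.0498
```

```bash
python3 - <<'E'
from h import *
y=np.pi/2+VY
need((*vw(0,-.05),.040,y));snap("wrist","w14.png")
E
```

```text
t 33.35 tcp [ 0.6451 -0.023   0.0707] rpy [-3.134e+00 -1.000e-03  1.649e+00] w 0.0498 F [ 0.6 -0.5 -3.6] q1,6 [-0.12 -0.2 ]
(np.float64(0.645496046602815), np.float64(-0.023647977099062842), 0.04) -> [-0.008 -0.001  0.   ] [-0.07  0.06  3.07]
```

View pics/w14.png

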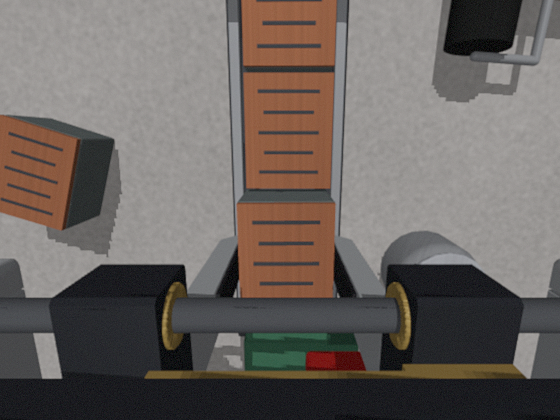

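Third block lined up, jaw well clear. Lower and release, opening narrowly because of the tin.

Request:
{"fn": "drive_tool", "kwargs": {
  "series": [
    [[-0.008, 0, 0, -0.1, 0.1, 0.5, 20], [-0.008, 0, 0, -0.1, 0.1, 1.5, 20], [-0.008, 0, 0, -0.1, 0, 2.6, 20], [-0.008, 0, 0, -0.1, 0, 3.1, 20], [-0.008, 0, 0, -0.1, 0, 3.25, 20], [-0.008, 0, 0, -0.1, 0, 3.3, 20], [-0.008, 0, 0, -0.1, 0, 3.3, 20]]
  ]
}}

```text
time: 34.1
tool_pos: [0.6468, -0.0241, 0.0402]
ee_rot: [3.137, -0.0, 1.649]
wrist_force: [-1.0, -0.7, -3.6]
width: 0.0494
```

Request:
{"fn": "drive_tool", "kwargs": {
  "series": [
    [[0, 0, 0, 0, 0, 0.1, 20], [0, 0, 0, 0, 0, 0.1, 35], [0, 0, 0, 0, 0, 0, 50], [0, 0, 0, 0, 0, 0, 62], [0, 0, 0, 0, 0, -1, 62], [0, 0, 0, 0, 0, -4, 62], [0, 0, 0, 0, 0, -8, 70], [0, 0, 0, 1, -3, -11, 80], [0, 0, 0, -3, -7, -11, 80], [0, 0, 0, -7, -10, -11, 80]]
  ]
}}

```text
time: 35.1
tool_pos: [0.5563, -0.0962, 0.1539]
ee_rot: [3.13, 0.003, 1.653]
wrist_force: [0.5, -0.9, -0.5]
width: 0.0752
```

```bash
python3 - <<'E'
from h import *
s=look("t15.png")
y=np.radians(90-13.4);need((.4778,.0046,.12,y),(.4778,.0046,.017,y))
E
```

```text
cop [293. 279.] [479.2  10.9] [49.  48.8] 76.6
cop [141. 242.] [583.6 382.1] [30.9 48.5] 4.3
cop [468. 224.] [ 599.4 -432.8] [62.8 46. ] 87.9
cop [277. 213.] [645.8  43.6] [ 50.4 199.7] 4.7
t 35.15 tcp [ 0.5519 -0.1034  0.1529] rpy [3.136 0.007 1.645] w 0.075 F [-2.9 -2.8 -0.4] q1,6 [-0.28 -0.36]
(0.4778, 0.0046, 0.12) -> [0.006 0.007 0.308] [11.34 -6.6   3.17]
(0.4778, 0.0046, 0.017) -> [0.006 0.007 0.308] [11.42 -6.66 13.47]
```

View pics/t15.png

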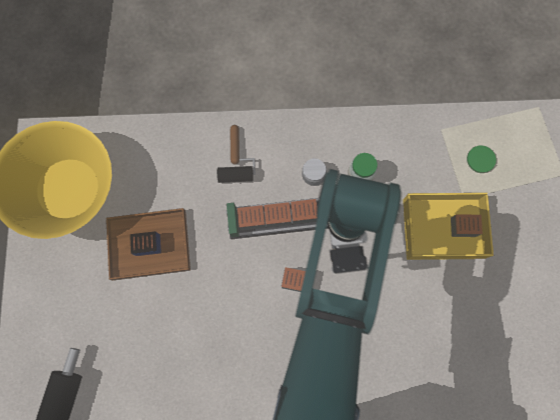

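Three solids form a row of 200 mm in the vise, and C is unmoved at (293,279). Picking it.

Request:
{"fn": "drive_tool", "kwargs": {
  "series": [
    [[0, 0, 0.1, 3, -2, 0, 85], [0, 0, 0.2, 6, -4, 1, 85], [0, 0.007, 0.308, 9, -5.5, 2, 85], [0.006, 0.007, 0.308, 11.4, -6.6, 3, 85], [0.006, 0.007, 0.308, 11.4, -6.6, 4, 85], [0.006, 0.007, 0.308, 11.4, -6.6, 7, 85], [0.006, 0.007, 0.308, 11.4, -6.7, 10.5, 85], [0.006, 0.007, 0.308, 11.4, -6.7, 13, 85], [0.006, 0.007, 0.308, 11.4, -6.7, 13.4, 60], [0.006, 0.007, 0.308, 11.4, -6.7, 13.4, 30], [0.006, 0.007, 0.308, 11.4, -6.7, 13.4, 20], [0.006, 0.007, 0.308, 11.4, -6.7, 13.4, 20], [0.006, 0.007, 0.308, 11.4, -6.7, 13.4, 20], [0.006, 0.007, 0.308, 11.4, -6.7, 13.4, 20]]
  ]
}}

```text
time: 36.55
tool_pos: [0.4786, 0.0042, 0.0196]
ee_rot: [3.138, -0.001, 1.337]
wrist_force: [-2.1, 0.1, 5.3]
width: 0.0501
```

Request:
{"fn": "drive_tool", "kwargs": {
  "series": [
    [[0, 0, 0, 0, 0, -0.5, 20], [0, 0, 0, 0, 0, -2, 20], [0, 0, 0, 0, 0, -5, 20], [0, 0, 0, 0, 0, -9, 20], [0, 0, 0, 0, 0, -13, 20], [0, 0, 0, 0, 0, -14, 20], [0, 0, 0, 0, 0, -14, 20], [0, 0, 0, 0, 0, -14, 20]]
  ]
}}

```text
time: 37.35
tool_pos: [0.4771, 0.0043, 0.1576]
ee_rot: [3.141, -0.0, 1.337]
wrist_force: [-0.6, -0.2, -1.8]
width: 0.0496
```

```bash
python3 - <<'E'
from h import *
weigh()
need((.596,-.335,.155,1.536),(.596,-.335,.027,1.536))
E
```

```text
Fz [-1.64 -1.64 -2.98]
t 37.5 tcp [0.4767 0.0043 0.1569] rpy [-3.14  -0.     1.337] w 0.0497 F [-0.2  0.7 -3. ] q1,6 [-0.11  0.12]
(0.596, -0.335, 0.155) -> [-0.002 -0.    -0.199] [-30.25  19.46   0.16]
(0.596, -0.335, 0.027) -> [-0.002 -0.    -0.199] [-30.25  19.48  12.96]
```

C reads about 2 N, so it's hollow and goes in the tub's near half.

Request:
{"fn": "drive_tool", "kwargs": {
  "series": [
    [[0, 0, -0.03, -1.5, 1, 0, 20], [0, 0, -0.08, -4.5, 2.9, 0, 20], [0, 0, -0.15, -8, 5.2, 0, 20], [0, 0, -0.199, -12, 7.7, 0, 20], [0, 0, -0.199, -16, 10.3, 0, 20], [0, 0, -0.199, -20, 12.9, 0, 20], [0, 0, -0.199, -24, 15.4, 0, 20], [0, 0, -0.199, -27.5, 17.7, 0, 20], [0, 0, -0.199, -29.7, 19.1, 0, 20], [0, 0, -0.199, -30.4, 19.5, 1, 20], [0, 0, -0.199, -30.4, 19.5, 4, 20], [0, 0, -0.199, -30.4, 19.5, 7, 20], [0, 0, -0.199, -30.4, 19.5, 7, 20], [0, 0, -0.199, -30.4, 19.5, 7, 20]]
  ]
}}

```text
time: 38.9
tool_pos: [0.595, -0.3349, 0.0848]
ee_rot: [-3.137, -0.003, 1.537]
wrist_force: [-0.3, -0.4, -1.2]
width: 0.0498
```

```bash
python3 - <<'E'
from h import *
weigh();need((.596,-.336,.027,1.536))
E
```

```text
Fz [-1.99 -0.62 -0.89]
t 39.05 tcp [ 0.597  -0.3367  0.0891] rpy [3.140e+00 2.000e-03 1.537e+00] w 0.0496 F [ 1.   0.1 -0.9] q1,6 [-0.6  -0.56]
(0.596, -0.336, 0.027) -> [0.002 0.002 0.001] [ 0.07 -0.12  6.21]
```

Request:
{"fn": "drive_tool", "kwargs": {
  "series": [
    [[0, 0, 0, 0, -0.1, 2, 20], [0, 0, 0, 0, -0.1, 4.5, 20], [0, 0, 0, 0, -0.1, 5.8, 20], [0, 0, 0, 0, -0.1, 6.2, 20], [0, 0, 0, 0, -0.1, 6.2, 20], [0, 0, 0, 0, -0.1, 6.2, 45], [0, 0, 0, 0, -0.1, 6.2, 70], [0, 0, 0, 0, -0.1, 6, 80], [0, 0, 0, 0, -0.1, 5, 80], [0, 0, 0, 0, -0.1, 1, 80], [0, 0, 0, 0, 0, -3, 80], [0, 0, 0, 0, 0, -7, 80], [0, 0, 0, 2, -4, -9, 60], [0, 0, 0, 4, -8, -9, 60], [0, 0, 0, 6, -12, -9, 60], [0, 0, 0, 8, -16, -9, 60]]
  ]
}}

```text
time: 40.65
tool_pos: [0.4386, -0.2506, 0.1804]
ee_rot: [3.137, 0.003, 1.537]
wrist_force: [-0.4, -0.2, 0.6]
width: 0.0565
```

```bash
python3 - <<'E'
from h import *
s=look("t16.png")
i=s["img"];cv2.imwrite("pics/z16.png",cv2.resize(i[150:310,200:500],None,fx=2.6,fy=2.6,interpolation=cv2.INTER_CUBIC))
need((*vw(.03,-.1225),.2,.078),(*vw(.03,-.1225),.083,.078))
E
```

```text
cop [141. 242.] [583.5 382.2] [30.6 48.8] 4.3
cop [430. 226.] [ 597.8 -337. ] [62.9 45.9] 87.9
cop [469. 223.] [ 599.4 -433.3] [64.6 46. ] 87.9
cop [277. 213.] [645.8  43.6] [ 50.4 199.7] 4.7
t 40.7 tcp [ 0.4318 -0.246   0.1784] rpy [-3.137e+00 -2.000e-03  1.537e+00] w 0.0567 F [-2.8  3.4 -2.4] q1,6 [-0.63 -0.6 ]
(np.float64(0.6810541004363346), np.float64(-0.09358991593101491), 0.2) -> [-0.005  0.002  1.459] [16.07 24.39 -2.24]
(np.float64(0.6810541004363346), np.float64(-0.09358991593101491), 0.083) -> [-0.005  0.002  1.459] [16.05 24.44  9.46]
```

View pics/z16.png

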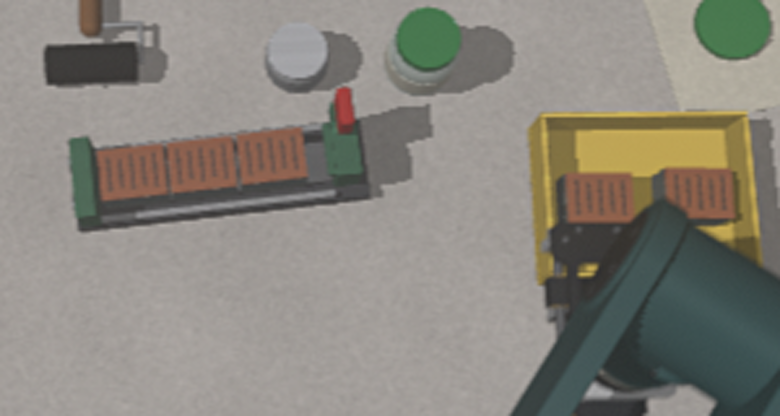

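Both hollows are in the tub, the three solids are in a row and the jaw is still open. Moving to the handle (handle mid at about (332,190) in the full picture).

Request:
{"fn": "drive_tool", "kwargs": {
  "series": [
    [[0, 0, 0.14, 1.5, 2.3, -0.5, 60], [0, 0, 0.28, 3, 4.6, -1, 60], [0, 0, 0.42, 4.5, 6.9, -1.5, 60], [0, 0, 0.56, 6, 9.2, -2, 60], [0, 0, 0.7, 7.5, 11.4, -2.2, 60], [0, 0, 0.84, 9, 13.7, -2.2, 60], [0, 0, 0.98, 10.5, 16, -2.2, 60], [0, 0, 1.12, 12, 18.2, -2.2, 50], [0, 0, 1.26, 13.5, 20.5, -2.2, 50], [0, 0, 1.4, 15, 22.8, -2.2, 50], [-0.005, 0.002, 1.459, 16.2, 24.4, -2.2, 50], [-0.005, 0.002, 1.459, 16.2, 24.4, -1, 50], [-0.005, 0.002, 1.459, 16.2, 24.4, 2, 50], [-0.005, 0.002, 1.459, 16.2, 24.4, 2, 50]]
  ]
}}

```text
time: 42.1
tool_pos: [0.6779, -0.0922, 0.1523]
ee_rot: [-3.139, 0.009, 0.079]
wrist_force: [-0.5, -1.2, -1.2]
width: 0.0468
```

```bash
python3 - <<'E'
from h import *
snap("wrist","w17.png")
need((.681,-.0915,.085,.078))
E
```

```text
t 42.15 tcp [ 0.6788 -0.0925  0.1547] rpy [-3.14   0.006  0.078] w 0.0471 F [1.1 0.6 0.6] q1,6 [-0.22  1.27]
(0.681, -0.0915, 0.085) -> [-0.002  0.006  0.   ] [ 0.27 -0.07  6.96]
```

View pics/w17.png

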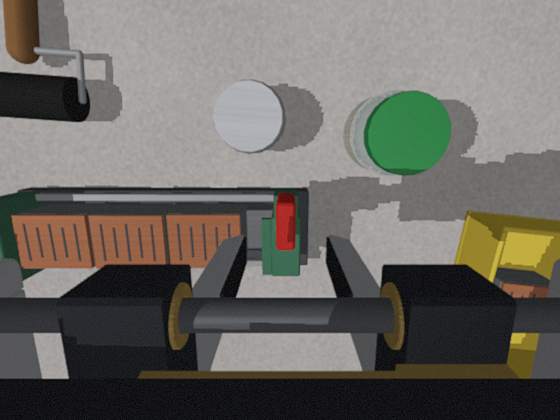

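The handle (286,222) is between the fingers and everything stands well. Down and grip.

Request:
{"fn": "drive_tool", "kwargs": {
  "series": [
    [[0, 0, 0, 0.3, -0.1, 2.5, 50], [0, 0.006, 0, 0.3, -0.1, 5, 50], [0, 0.006, 0, 0.3, -0.1, 6.8, 50], [0, 0.006, 0, 0.3, -0.1, 7, 40], [0, 0.006, 0, 0.3, -0.1, 7, 20], [0, 0.006, 0, 0.3, -0.1, 7, 0], [0, 0.006, 0, 0.3, -0.1, 7, 0], [0, 0.006, 0, 0.3, -0.1, 7, 0], [0, 0.006, 0, 0.3, -0.1, 7, 0], [0, 0.006, 0, 0.3, -0.1, 7, 0]]
  ]
}}

```text
time: 43.15
tool_pos: [0.6822, -0.0914, 0.0866]
ee_rot: [-3.141, -0.003, 0.078]
wrist_force: [-1.3, 0.3, 5.8]
width: 0.0137
```

Request:
{"fn": "drive_tool", "kwargs": {
  "series": [
    [[0, 0, 0, 0, -0.3, 0, 0], [0, 0, 0, 0, -0.8, 0, 0], [0, 0, 0, 0, -1.3, 0, 0], [0, 0, 0, 0, -1.8, 0, 0], [0, 0, 0, 0, -2.2, 0, 0], [0, 0, 0, 0, -2.5, 0, 0], [0, 0, 0, 0, -2.8, 0, 0], [0, 0, 0, 0, -3, 0, 0], [0, 0, 0, 0, -3.2, 0, 0], [0, 0, 0, 0, -3.2, 0, 0]]
  ]
}}

```text
time: 44.15
tool_pos: [0.6798, -0.061, 0.0867]
ee_rot: [3.14, -0.003, 0.078]
wrist_force: [1.3, -6.4, 0.8]
width: 0.0139
```

Request:
{"fn": "drive_tool", "kwargs": {
  "series": [
    [[0, 0, 0, 0, -0.3, 0, 0], [0, 0, 0, 0, -0.5, 0, 0], [0, 0, 0, 0, -0.7, 0, 0], [0, 0, 0, 0, -0.9, 0, 0], [0, 0, 0, 0, -1.1, 0, 0], [0, 0, 0, 0, -1.1, 0, 0]]
  ]
}}

```text
time: 44.75
tool_pos: [0.6793, -0.0541, 0.0866]
ee_rot: [3.133, -0.003, 0.075]
wrist_force: [1.5, -12.1, 0.5]
width: 0.0137
```

Request:
{"fn": "drive_tool", "kwargs": {
  "series": [
    [[0, 0, 0, 0, -0.3, 0, 0], [0, 0, 0, 0, -0.6, 0, 0], [0, 0, 0, 0, -0.8, 0, 0], [0, 0, 0, 0, -0.8, 0, 0], [0, 0, 0, 0, -0.8, 0, 0]]
  ]
}}

```text
time: 45.25
tool_pos: [0.6793, -0.0537, 0.0866]
ee_rot: [3.122, -0.004, 0.071]
wrist_force: [3.0, -17.8, -0.7]
width: 0.0139
```

Request:
{"fn": "drive_tool", "kwargs": {
  "series": [
    [[0, 0, 0, 0, -0.4, 0, 0], [0, 0, 0, 0, -0.8, 0, 0], [0, 0, 0, 0, -1, 0, 0], [0, 0, 0, 0, -1, 0, 0], [0, 0, 0, 0, -1, 0, 0]]
  ]
}}

```text
time: 45.75
tool_pos: [0.6794, -0.0539, 0.0865]
ee_rot: [3.106, -0.005, 0.066]
wrist_force: [2.3, -22.8, -1.6]
width: 0.0144
```

No further motion at 23 N, so the jaw is firmly home. Relax, release, lift away.

Request:
{"fn": "drive_tool", "kwargs": {
  "series": [
    [[0, 0, 0, 0, -0.1, 0, 0], [0, 0, 0, 0, -0.1, 0, 10], [0, 0, 0, 0, 0, 0, 30], [0, 0, 0, 0, 0, 0, 45], [0, 0, 0, 0, 0, 0, 50], [0, 0, 0, 0, 0, -2, 50], [0, 0, 0, 0, 0, -6, 50], [0, 0, 0, 0, 0, -10, 50], [0, 0, 0, -4, 0, -12, 50], [0, 0, 0, -8, 3, -12, 50], [0, 0, 0, -12, 7, -12, 50], [0, 0, 0, -16, 11, -12, 50], [0, 0, 0, -20, 15, -12, 50], [0, 0, 0, -24, 19, -12, 50], [0, 0, 0, -28, 23, -12, 50], [0, 0, 0, -32, 27, -12, 50], [0, 0, 0, -32, 27, -12, 50]]
  ]
}}

```text
time: 47.45
tool_pos: [0.3752, -0.3406, 0.2146]
ee_rot: [3.106, -0.006, 0.066]
wrist_force: [0.9, -0.2, 0.5]
width: 0.047
```

```bash
python3 - <<'E'
from h import *
s=look("t18.png");snap("side","s18.png")
i=s["img"];cv2.imwrite("pics/z18.png",cv2.resize(i[150:290,100:500],None,fx=2,fy=2,interpolation=cv2.INTER_CUBIC))
C=cloud(s);H=hsv(s);h,sa,va=[H[...,k].astype(int) for k in range(3)]
P=C[(h>40)&(h<95)&(sa>40)&(C[...,2]>.064)&(C[...,2]<.084)&(abs(C[...,0]-.64)<.05)&(C[...,1]<.2)&(C[...,1]>-.15)]*1000
for Q in(P[P[:,1]>100],P[P[:,1]<100]): print(len(Q),cv2.minAreaRect(Q[:,:2].astype(np.float32)))
need()
E
```

```text
cop [142. 242.] [583.5 382.2] [30.6 48.7] 4.3
cop [430. 226.] [ 597.8 -336.6] [63.1 45.9] 87.9
cop [469. 224.] [ 599.3 -433.5] [65.4 46. ] 87.9
cop [272. 213.] [644.9  56.2] [ 50.7 185.6] 4.5
224 ((630.4651489257812, 156.74038696289062), (75.94429016113281, 18.52448844909668), 4.3164591789245605)
226 ((655.3602905273438, -51.92482376098633), (67.31928253173828, 31.621883392333984), 3.576718807220459)
t 47.55 tcp [ 0.3741 -0.3423  0.2145] rpy [ 3.105 -0.004  0.06 ] w 0.0464 F [ 0.6  0.  -0.3] q1,6 [-0.84  0.67]
```

View pics/z18.png

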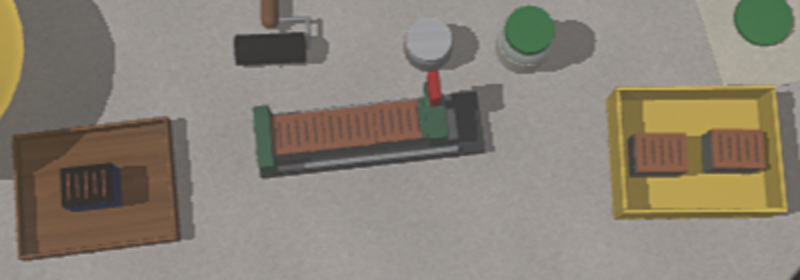

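View pics/s18.png

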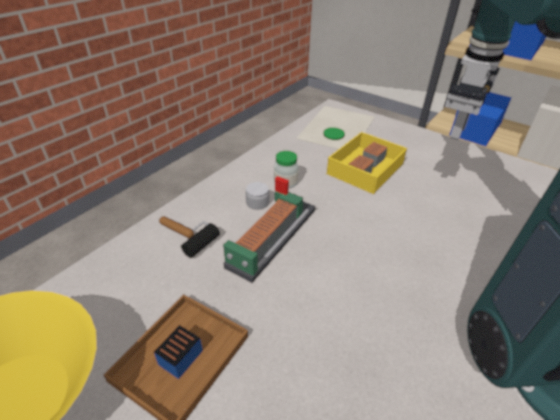

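Everything is in place. The row is one unbroken strip against the fixed jaw (top view crop, cols 272–420), with the jaw closed over it and a camera-derived gap of about 192 mm, which is 3 × 64. The bystanders haven't moved.

```bash
python3 -c "
from bench import robot
print(robot.close_job())"
```

```text
the job is handed in; nothing more can be done
None
```

The job is done and handed in at about 47.5 s of robot time, well inside the 210 s limit.

- **Vise opened:** I slid the jaw to its stop. It stopped moving and the force rose to 15 N.
- **Finished block:** the blue block sits flat on its base, face up, in the tray.
- **Weighing:** three blocks read about 4.3 to 5.3 N (solid) and two about 1.2 to 2.1 N (hollow). Single readings varied by up to about 1 N, but the two groups never overlapped.
- **Sorting:** the solids stand copper face up in a row between the guides, and both hollows are in the tub.
- **Clamping:** I pushed the jaw home until it stopped moving at about 23 N, then released it and moved clear.

**Last checks:** the top and side pictures show the three solids as one closed row between the jaws. The jaw gap is about 192 mm by the camera, which is 3 × 64 mm. The arm's own travel gave about 192 to 193 mm. Jar, tin and roller look unmoved, none of the blocks was seen knocked aside, and no check failed.

**One unexplained reading:** gripping something near a surface showed about 5 to 7 N upward, with the tool a few mm high. It did no visible harm.

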